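Pour the loose bearing balls into the narrow-necked jar

ROBOT

A 6-joint arm with a two-finger parallel gripper is mounted at the origin on a cart in front of the work surface, level with it; the furniture and walls round the work are solid. World frame = base frame: x ahead of the robot, y to its left, z up, the work surface at z = 0. Lengths are in mm, angles in rad, forces in N, time in s.
With the tool pointing down it reaches from about 250 to 725 mm from the base axis. Payload 4 kg.
Tool frame: the origin (TCP) lies at the very end of the fingers, on their centre line; the grasp point (between the pads) lies 19 mm behind it (arm.grip_point_offset is the distance from the TCP to the grasp point, in mm); z points along the fingers, y is the line along which they close (so a half turn about z gives the same grasp; the last joint's range is limited). The gripper opens to 85 mm and grips with 20 to 120 N. Pads are 22 mm wide; open, the fingers measure 114 mm over their backs; the gripper's body (76 mm by 85 mm) begins 54 mm behind the grasp point. The pads swing forward as they close: fully open they stand 13 mm farther back than shut.
Start: joints at [-1.213, 0.241, 0.005, 1.335, 0, 1.571], TCP at [175.105, -468.335, 193.706] pointing down, gripper open.
Joint ranges: [-2.72, 2.72], [-1.05, 1.87], [-1.09, 1.28], [-1.99, 2.15], [-1.42, 1.44], [-3.14, 3.14]. Speed limits (rad/s): [2.79, 2.79, 3.14, 3.14, 3.14, 3.14].

INTERFACE

Orientations are given as a rotation vector (axis times angle).
In Python, from station import monitor, eyes, order, models, arm gives the robot as it stands.
- The arm moves only by the tool drive_tool, never from a script. Its argument "increments" is a list that holds one entry, the list of rows, each a list of 5 numbers: the shift along the tool's x, y, z in units of 30 mm (1.0 is 30 mm), then the turn about the tool's z in units of 5 degrees (1.0 is 5 degrees), then the finger opening in mm, from 0 to 85.4. In form: [[[x, y, z, yaw, gripper], ...]]. A call has 1 to 20 rows; each row is the pose to reach, as a shift and turn from the pose commanded when the call began, along the tool's axes at that moment; what a row does not reach only later rows make up. A row lasts 1/12 s, in which the tool goes at most 41.7 mm and 7.16 degrees, less where a joint would pass 70% of its speed; a pose out of reach is approached as far as the arm can. A call with a gripper value outside its range is refused whole. The fingers move at their own pace and stop on an object; "grip_force" is the grip in N (left out, the last holds). Time passes only in rows, so rows that repeat a pose let the fingers close. It gives the time, the measured TCP pose, the force, the opening and the grip force at its end, in the units of the state.
- monitor.get_state(): the state, without advancing time (a new reading comes with each control period).
- eyes.read_camera(name): name is "scene" or "side" or "wrist"; returns a dict with "pixels" (480x640x3 uint8, blue, green, red), "depth" (480x640 float32, mm along the optical axis (not along the pixel's ray), 0 where there is no reading), "fov_y" (degrees; the focal length in pixels is half the picture's height over the tangent of half this angle, whatever the lens; pixels are square), "cx", "cy" (the principal point, pixels), "position" and "orientation" of the camera in the world. Camera axes: x right, y up, looking along -z (the intrinsics and any distortion apply to the point x, -y, -z); pixel columns grow to the right and rows downward; lengths in mm; the calibration is good to about 2 mm. The wrist camera is an equidistant fisheye: a pixel r from the principal point sees the ray r / f radians off the axis. A picture is of the moment at which its call begins.
- order.job_done(): hands the job in; it is judged then, once.
Trained networks look in a picture, given as the dict that the camera call returned (one of the last four; its "shot" number tells which), for a name from the list of things; names that differ only in an ending like _2 or _b are one class to them, and where a whole thing is asked for, a point or a joint stands for the part that bears it (a point fixed in the world has none). Each returns a list of dicts, best first, with "p" (0 to 1); they miss things now and then, are a little off and sometimes report something else, mostly with a low value. They report only what shows in the picture. A call takes as long as a camera call. They do not tell look-alikes from the thing itself.
- models.find_in(query, picture): "bbox" ([left, top, right, bottom] in pixels, round what is visible of it).
The state is a dict: "t": time; "qpos": joint angles; "qvel": joint speeds; "joint_torque": joint torques, N m; "ee_pos": TCP position; "tcp_rot": TCP orientation; "ft_force": force on the tool from outside, world axes, zero at the start; "torque": the same for the moment, N m; "width": finger opening in mm; "gripper_force": force on a finger pad.
Only numpy, scipy, OpenCV 4.12 (cv2) and the standard library are available. Lean on these libraries where they do the work, as an engineer would, in place of code of your own. Each camera call takes 0.05 s, during which the arm holds its last target. There are 200 camera calls.

TASK

Put the four steel bearing balls away in the clear jar: lift the blue dish by its handle and keep it level until the lip of its spout hangs just inside the jar's mouth, then tip it with the spout kept there until all four balls have rolled in, without letting any land on the bench. Afterwards stand the empty dish back on the bench, flat on its feet and clear of the jar, and let go of it. Keep the jar standing and leave everything else on the bench where it lies.

Things in the scene. Friction and masses are not known exactly. Their poses are not given: they have to be found in the camera images.
- dish: Blue open dish with four balls in it, loose, 0.18 kg. Origin: under the centre of the bowl; z up, x along the spout. Bowl from x = -54 to +51 mm, 66 mm wide, rim 34 mm high, floor 8 mm high (stands on feet); it narrows to the 32 mm wide spout at x = 68. A level dish keeps its balls; nose down well past 0.25 rad they roll out; 0.7 rad empties it (if balls wedge, level it and tip again).
- dish_handle (a point): Middle of the black handle bar that bridges the bowl: 14x14 mm flat-sided bar along the dish's y, 66 mm free between two steel posts; 68 mm above the dish's underside at dish x = 0, y = 0, with 27 mm of air from its lower face to the bowl rim. Axes as the dish.
- spout_tip (a point): Lower end of the spout's turned-down lip, mid-width: dish x = 117, y = 0, z = 4 mm; axes as the dish. The trough (32 mm wide outside, 27 inside) has a floor rising from 8 mm at x = 68 to 17 mm at x = 108 (slope 0.22 rad), then the lip turns steeply down to the tip. Level, the underside 10 to 25 mm behind the tip is 7 to 11 mm higher than the tip.
- jar: Clear plastic jar with a grey base and a narrow neck, open on top, loose, 0.6 kg, 100 mm high, standing upright; origin is the centre of its underside, z up. Body 84 mm across up to 66 mm height, then a shoulder to the neck, 58 mm across outside from 80 mm to the rim; inner floor 10 mm high.
- jar_mouth (a point): Centre of the jar's round mouth, at the height of its rim (100 mm over its underside). The opening is 50 mm across, the rim 4 mm thick.
- ball1: Polished, slippery steel bearing ball, 12 mm across, 10 g; origin at its centre. Starts in the bowl of the dish (centre 14 mm over the dish's underside).
- ball2: Polished, slippery steel bearing ball, 12 mm across, 10 g; origin at its centre. Starts in the bowl of the dish (centre 14 mm over the dish's underside).
- ball3: Polished, slippery steel bearing ball, 12 mm across, 10 g; origin at its centre. Starts in the bowl of the dish (centre 14 mm over the dish's underside).
- ball4: Polished, slippery steel bearing ball, 12 mm across, 10 g; origin at its centre. Starts in the bowl of the dish (centre 14 mm over the dish's underside).
- file: Bystander: file with an orange wooden handle, 320 mm long. Origin under its centre, lying on the bench.
- scraper: Bystander: scraper with a red handle, 196 mm long. Origin under its centre, lying on the bench.
- wood_block: Bystander: small block of bare wood, 110x45x38 mm. Origin under its centre, lying on the bench.
- screwdriver_red: Bystander: red screwdriver, 222 mm long. Origin under its centre, lying on the bench.
- jar_cap: Bystander: red screw cap of the jar, 68 mm across, 16 mm high, lying open side up. Origin under its centre, lying on the bench.
Things that resemble listed ones, but are neither listed nor needed, are in the scene too. Of the things that look like the jar, the middle-sized one is meant.

How it is judged:
By the outcome, as a careful person would: the job done as asked, in the order asked, and still so for the second after the job is handed in, with the robot touching nothing.
It also fails if it takes over 59 s, if anything falls off the work surface, if the arm or the gripper's body presses on something with over 40 N, if the wrist force passes 120 N, or if a joint passes its speed limit or range.

## Working session

There is one attempt and no reset: what is moved stays moved. The work goes in short steps, Python scripts to look and compute and a tool call to move; the robot and the scene stay as the last step left them, time stands still between calls to the robot, and variables do not carry over. Pictures are saved under pics/ and viewed, at most 10 in all, crops included, and the job is handed in when it is done.

Besides the shell and the picture viewer there is one more tool, called after "Call:" as name(argument=value, ...), one argument or row to a line, values as JSON. drive_tool: Moves the arm, as the interface text tells. Its arguments: {"type":"object","properties":{"increments":{"type":"array","items":{"type":"array","items":{"type":"array","items":{"type":"number"}}}},"grip_force":{"type":"number"}},"required":["increments"]}

```bash
ls; mkdir -p pics; cat > h.py <<'E'
import numpy as np, cv2
from scipy.spatial.transform import Rotation as R
from station import monitor, eyes, order, models, arm
def rot(o):
    o=np.array(o,float)
    return o if o.shape==(3,3) else (R.from_quat(o).as_matrix() if o.size==4 else R.from_rotvec(o).as_matrix())
def cloud(p):  # world xyz for each pixel (pinhole)
    d=p["depth"]; f=240/np.tan(np.radians(p["fov_y"])/2)
    v,u=np.mgrid[:480,:640]
    c=np.stack([(u-p["cx"])/f*d,-(v-p["cy"])/f*d,-d],-1)
    w=c@rot(p["orientation"]).T+np.array(p["position"]); w[d==0]=np.nan
    return w
E
python3 - <<'E'
from h import *
import h
print([a for a in dir(arm) if a[0]!='_'], arm.grip_point_offset)
s=monitor.get_state(); print({k:np.round(v,3).tolist() for k,v in s.items()})
for n in("scene","side"):
    p=eyes.read_camera(n); print(n,p["fov_y"],p["cx"],p["cy"],p["position"],p["orientation"],p.get("distortion"),p.keys())
    cv2.imwrite(f"pics/{n}0.png",p["pixels"]); w=cloud(p); np.save(f"{n}0.npy",w)
    for q in ["dish","dish_handle","spout_tip","jar","jar_mouth","ball1","jar_cap","wood_block","file","scraper","screwdriver_red"]:
        for r in models.find_in(q,p)[:4]:
            b=np.array(r["bbox"]).astype(int); c=w[max(b[1],0):b[3]+1,max(b[0],0):b[2]+1].reshape(-1,3)
            c=c[c[:,2]>4]
            if len(c): print(q,round(r["p"],2),b,np.nanpercentile(c,[5,50,95],axis=0).round().tolist())
E
```

```text
pics
['MotionError', 'grip_point_offset'] 18.700000000000003
{'t': 0.0, 'qpos': [-1.213, 0.241, 0.004, 1.335, 0.0, 1.571], 'qvel': [-0.0, -0.0, 0.001, -0.002, -0.001, 0.001], 'joint_torque': [-0.001, -37.232, 25.241, 0.017, -0.0, -0.0], 'ee_pos': [174.856, -467.681, 192.814], 'tcp_rot': [-3.089, -0.559, 0.001], 'ft_force': [0.017, 0.043, 1.199], 'torque': [-0.054, -0.02, 0.029], 'gripper_force': 0.0, 'width': 85.306}
scene 45.99502934158397 310.0384279692743 231.8293849142289 [  49.03671492 -442.67364714 1129.20555291] [ 0.59875936 -0.24335831 -0.79388641] None dict_keys(['pixels', 'depth', 'fov_y', 'cx', 'cy', 'position', 'orientation', 'shot'])
dish 0.72 [348 356 430 430] [[169.0, -384.0, 5.0], [438.0, -296.0, 22.0], [534.0, -198.0, 694.0]]
dish_handle 0.8 [350 355 430 425] [[173.0, -373.0, 5.0], [443.0, -292.0, 18.0], [535.0, -196.0, 693.0]]
spout_tip 0.85 [349 359 429 428] [[171.0, -379.0, 5.0], [439.0, -295.0, 19.0], [477.0, -198.0, 694.0]]
jar 0.71 [406 304 469 374] [[536.0, -330.0, 11.0], [565.0, -283.0, 86.0], [639.0, -240.0, 130.0]]
jar 0.67 [293 267 335 315] [[464.0, -44.0,
[... 1849 characters left out ...]
0]]
jar_mouth 0.69 [369 291 423 366] [[536.0, -333.0, 12.0], [574.0, -305.0, 81.0], [704.0, -214.0, 130.0]]
jar_mouth 0.68 [274 248 296 279] [[469.0, 2.0, 9.0], [491.0, 107.0, 50.0], [521.0, 143.0, 75.0]]
jar_cap 0.69 [341 234 364 250] [[707.0, 138.0, 4.0], [748.0, 173.0, 10.0], [778.0, 203.0, 17.0]]
wood_block 0.67 [265 229 271 248] [[201.0, -502.0, 8.0], [507.0, 276.0, 36.0], [524.0, 287.0, 506.0]]
file 0.93 [284 215 360 263] [[500.0, 19.0, 5.0], [678.0, 201.0, 16.0], [816.0, 373.0, 95.0]]
scraper 0.56 [349 254 390 290] [[646.0, -39.0, 5.0], [713.0, 10.0, 11.0], [788.0, 103.0, 21.0]]
screwdriver_red 0.68 [310 331 364 390] [[408.0, -345.0, 7.0], [446.0, -293.0, 20.0], [474.0, -196.0, 75.0]]
```

View pics/scene0.png

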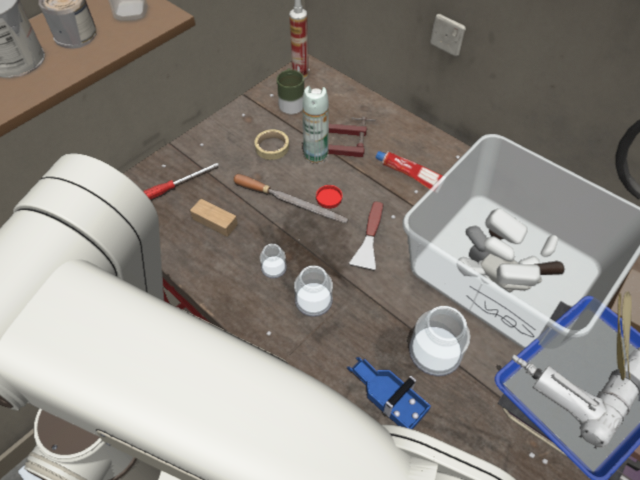

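View pics/side0.png

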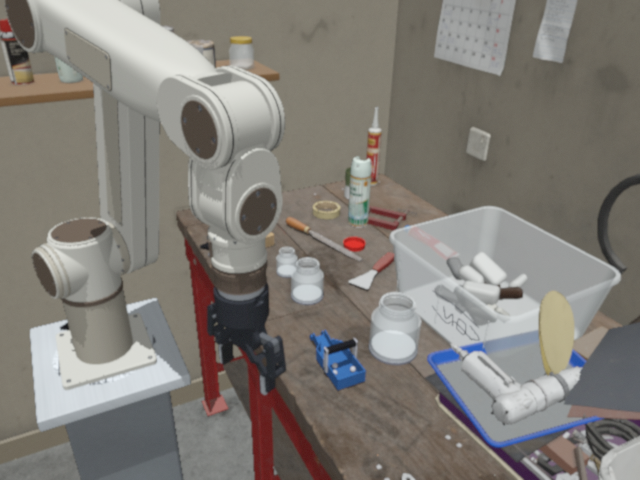

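```bash
python3 - <<'E'
from h import *
from scipy.optimize import least_squares
P=[];J=[];H=[]
for n in("scene","side"):
    im=cv2.imread(f"pics/{n}0.png").astype(int); w=np.load(f"{n}0.npy")
    reg=(abs(w[...,0]-450)<90)&(abs(w[...,1]+270)<110)&(w[...,2]>3)&(w[...,2]<90)
    blue=(im[...,0]>im[...,2]+40)&reg
    b=w[blue]; P.append(b)
    xy=b[:,:2].astype(np.float32); r=cv2.minAreaRect(xy); print(n,len(b),"rect",r)
    print(" tip extreme",b[b[:,1]>np.percentile(b[:,1],98)].mean(0).round(1))
    k=w[reg&(w[...,2]>58)]; print(" handle",len(k),k.mean(0).round(1),cv2.minAreaRect(k[:,:2].astype(np.float32)), np.percentile(k[:,2],[5,50,95,99]).round(1))
    j=w[(abs(w[...,0]-500)<60)&(abs(w[...,1]+8)<60)&(w[...,2]>85)&(w[...,2]<110)]
    f=least_squares(lambda q:np.clip(abs(np.hypot(j[:,0]-q[0],j[:,1]-q[1])-27),0,6),[500,-8]); print(" jar neck",len(j),f.x.round(1),j[:,2].max(),f.cost/len(j))
    b=w[(abs(w[...,0]-500)<60)&(abs(w[...,1]+8)<60)&(w[...,2]>5)&(w[...,2]<16)]
    f=least_squares(lambda q:np.clip(np.hypot(b[:,0]-q[0],b[:,1]-q[1])-42,0,None),[500,-8]); print(" jar base mean",b.mean(0),f.x)
im=cv2.imread("pics/scene0.png"); c=cv2.resize(im[230:440,240:480],(720,630)); cv2.imwrite("pics/crop1.png",cv2.resize(c,(680,595)))
E
```

```text
scene 2099 rect ((442.3736877441406, -258.1230773925781), (175.68772888183594, 69.35044860839844), 87.80010986328125)
 tip extreme [ 444.5 -177.4   11.1]
 handle 500 [ 475.9 -288.    73.5] ((472.4178771972656, -279.6982421875), (134.8885040283203, 48.725399017333984), 0.24574096500873566) [62.1 73.1 86.7 89.5]
 jar neck 277 [503.8  -4.8] 103.76224909346297 1.3104214084375305
 jar base mean [502.50526957  -7.91281812  10.52869945] [505.48465655  -9.1205443 ]
side 1442 rect ((441.6763000488281, -258.857666015625), (178.16522216796875, 71.7950439453125), 89.64925384521484)
 tip extreme [ 447.6 -179.1   16.8]
 handle 437 [ 473.1 -290.    72.9] ((472.1120910644531, -279.7811279296875), (135.7243194580078, 48.06352996826172), 0.05723210424184799) [61.4 73.8 87.2 89.4]
 jar neck 264 [504.2  -3.9] 103.3861631487838 2.3717740964443363
 jar base mean [492.4884978  -34.30468128  10.2207298 ] [492.99234163 -26.694561  ]
```

View pics/crop1.png

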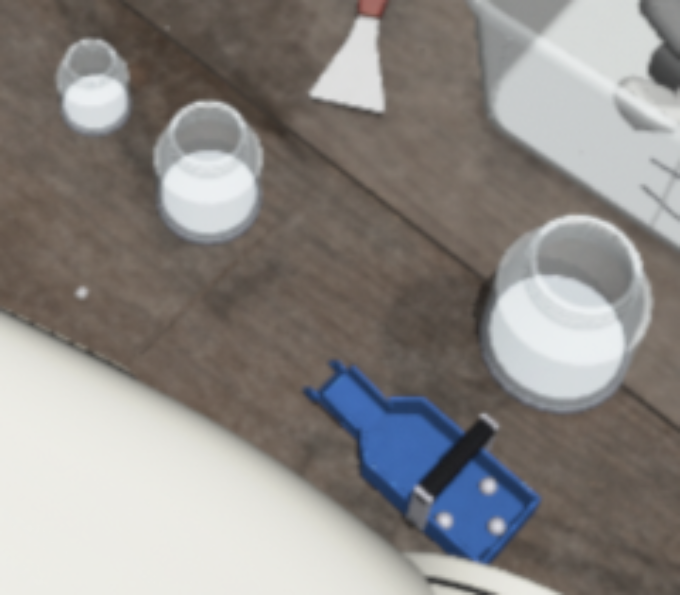

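Of the three jars in the crop, small (93,88), middle (208,170) and large (565,310), the middle one is meant. It has a 100 mm rim and stands at about (504,-5). The dish lies at about (442,-290) with its spout pointing to +y.

The interface has no tilt axis, so first I'll check how the arm behaves at the edge of its reach.

Call:
drive_tool(
  increments=[
    [[14.4,-7.7,0,0,85],[14.4,-7.7,0,0,85],[14.4,-7.7,0,0,85],[14.4,-7.7,0,0,85],[14.4,-7.7,0,0,85],[14.4,-7.7,0,0,85],[14.4,-7.7,0,0,85],[14.4,-7.7,0,0,85],[14.4,-7.7,0,0,85],[14.4,-7.7,0,0,85],[14.4,-7.7,0,0,85],[14.4,-7.7,0,0,85],[25,-7.3,0,0,85],[25,-7.3,0,0,85],[25,-7.3,0,0,85],[25,-7.3,0,0,85],[25,-7.3,0,0,85],[25,-7.3,0,0,85],[25,-7.3,0,0,85],[25,-7.3,0,0,85]],
  ],
)

```text
t: 2.87
ee_pos: [784.7, -4.3, 190.8]
tcp_rot: [3.089, 0.559, 0.015]
ft_force: [2.6, -0.9, 0.6]
width: 85.1
gripper_force: 0.0
```

Call:
drive_tool(
  increments=[
    [[2,1,0,0,85],[4,2,0,0,85],[4,2,0,0,85],[4,2,0,0,85],[4,2,0,0,85]],
  ],
)

```text
t: 3.28
ee_pos: [824.4, -16.7, 153.7]
tcp_rot: [3.081, 0.556, 0.08]
ft_force: [-0.6, -0.4, 1.2]
width: 84.9
gripper_force: 0.0
```

```bash
python3 - <<'E'
from h import *
s=monitor.get_state(); print({k:np.round(v,3).tolist() for k,v in s.items() if k in('t','qpos','ee_pos','tcp_rot')})
print(R.from_rotvec(s['tcp_rot']).as_matrix().round(3))
E
```

```text
{'t': 3.283, 'qpos': [-0.02, 1.032, 1.275, 1.761, 0.0, 2.764], 'ee_pos': [824.362, -16.668, 153.667], 'tcp_rot': [3.081, 0.556, 0.08]}
[[ 0.936  0.349  0.052]
 [ 0.35  -0.937 -0.001]
 [ 0.048  0.019 -0.999]]
```

Call:
drive_tool(
  increments=[
    [[-4,-2,0,0,85],[-4,-2,0,0,85],[-4,-2,0,0,85],[-4,-2,0,0,85],[-4,-2,0,0,85]],
  ],
)

```text
t: 3.7
ee_pos: [687.2, -1.9, 148.7]
tcp_rot: [3.081, 0.557, 0.08]
ft_force: [0.4, -0.6, -0.4]
width: 85.2
gripper_force: 0.0
```

```bash
python3 - <<'E'
from h import *
s=monitor.get_state(); print({k:np.round(v,3).tolist() for k,v in s.items() if k in('t','qpos','ee_pos','tcp_rot')})
print(R.from_rotvec(s['tcp_rot']).as_matrix().round(3))
E
```

```text
{'t': 3.7, 'qpos': [-0.003, 0.596, 0.426, 1.349, -0.001, 2.781], 'ee_pos': [687.197, -1.917, 148.699], 'tcp_rot': [3.081, 0.557, 0.08]}
[[ 0.935  0.35   0.052]
 [ 0.35  -0.937 -0.001]
 [ 0.049  0.019 -0.999]]
```

Call:
drive_tool(
  increments=[
    [[3,1,-2,-8,85],[5,2,-2,-16,85],[7,3,-2,-24,85],[9,4,-2,-31.9,85],[9,4,-2,-31.9,85],[9,4,-2,-31.9,85],[9,4,-2,-31.9,85],[9,4,-2,-31.9,85],[9,4,-2,-31.9,85],[9,4,-2,-31.9,85],[9,4,-2,-31.9,85],[9,4,-2,-31.9,85],[9,4,-2,-31.9,85],[9,4,-2,-31.9,85],[9,4,-2,-31.9,85],[9,4,-2,-31.9,85],[9,4,-2,-31.9,85],[9,4,-2,-31.9,85],[9,4,-2,-31.9,85],[9,4,-2,-31.9,85]],
  ],
)

```text
t: 5.37
ee_pos: [933.0, -17.5, 201.6]
tcp_rot: [0.648, 2.753, 0.206]
ft_force: [0.4, -0.3, -0.7]
width: 85.0
gripper_force: 0.0
```

```bash
cat > st.py <<'E'
from h import *
s=monitor.get_state(); print({k:np.round(v,3).tolist() for k,v in s.items() if k in('t','qpos','ee_pos','tcp_rot','width','gripper_force','ft_force')})
print(rot(s['tcp_rot']).round(3).tolist())
E
python3 st.py
```

```text
{'t': 5.367, 'qpos': [-0.05, 1.003, 1.275, 1.516, 0.085, 0.427], 'ee_pos': [932.976, -17.482, 201.61], 'tcp_rot': [0.648, 2.753, 0.206], 'ft_force': [0.366, -0.332, -0.748], 'gripper_force': 0.0, 'width': 85.026}
[[-0.852, 0.412, 0.325], [0.455, 0.888, 0.069], [-0.26, 0.206, -0.943]]
```

Call:
drive_tool(
  increments=[
    [[-7,3.5,1.7,-5,85],[-7,3.5,1.7,-5,85],[-7,3.5,1.7,-5,85],[-7,3.5,1.7,-5,85],[-7,3.5,1.7,-5,85],[-7,3.5,1.7,-5,85],[-7,3.5,1.7,-5,85],[-7,3.5,1.7,-5,85]],
  ],
)

```text
t: 6.03
ee_pos: [974.8, -9.1, 156.8]
tcp_rot: [0.047, 2.765, 0.106]
ft_force: [0.2, 0.6, -1.3]
width: 85.0
gripper_force: 0.0
```

```bash
python3 st.py
```

```text
{'t': 6.033, 'qpos': [-0.038, 1.067, 1.275, 1.405, 0.081, 0.012], 'ee_pos': [974.842, -9.128, 156.796], 'tcp_rot': [0.047, 2.765, 0.106], 'ft_force': [0.225, 0.608, -1.261], 'gripper_force': 0.0, 'width': 85.017}
[[-0.93, 0.019, 0.367], [0.047, 0.997, 0.067], [-0.364, 0.08, -0.928]]
```

Call:
drive_tool(
  increments=[
    [[-10,1,-5,0,85],[-10,1,-5,0,85],[-10,1,-5,0,85],[-10,1,-5,0,85],[-10,1,-5,0,85],[-10,1,-5,0,85],[-10,1,-5,0,85],[-10,1,-5,0,85],[-10,1,-5,0,85],[-10,1,-5,0,85],[-10,1,-5,0,85],[-10,1,-5,0,85]],
  ],
)

```text
t: 7.03
ee_pos: [951.8, 3.6, 254.1]
tcp_rot: [0.047, 2.719, 0.105]
ft_force: [0.1, 0.2, -0.5]
width: 84.9
gripper_force: 0.0
```

```bash
python3 st.py
```

```text
{'t': 7.033, 'qpos': [-0.023, 0.954, 1.274, 1.471, 0.076, 0.028], 'ee_pos': [951.792, 3.588, 254.116], 'tcp_rot': [0.047, 2.719, 0.105], 'ft_force': [0.079, 0.232, -0.542], 'gripper_force': 0.0, 'width': 84.927}
[[-0.913, 0.018, 0.409], [0.049, 0.997, 0.066], [-0.406, 0.081, -0.91]]
```

Call:
drive_tool(
  increments=[
    [[-7.3,0.2,3.3,0,85],[-7.3,0.2,3.3,0,85],[-7.3,0.2,3.3,0,85]],
  ],
)

```text
t: 7.28
ee_pos: [991.3, 6.6, 217.5]
tcp_rot: [0.049, 2.677, 0.104]
ft_force: [0.2, -0.0, -0.3]
width: 85.0
gripper_force: 0.0
```

Call:
drive_tool(
  increments=[
    [[-7.3,0.2,3.3,0,85],[-7.3,0.2,3.3,0,85],[-7.3,0.2,3.3,0,85]],
  ],
)

```text
t: 7.53
ee_pos: [1024.6, 9.0, 188.2]
tcp_rot: [0.05, 2.635, 0.104]
ft_force: [-0.5, 0.1, -0.1]
width: 84.9
gripper_force: 0.0
```

```bash
python3 st.py
```

```text
{'t': 7.533, 'qpos': [-0.015, 1.058, 1.274, 1.281, 0.072, 0.041], 'ee_pos': [1024.561, 9.0, 188.198], 'tcp_rot': [0.05, 2.635, 0.104], 'ft_force': [-0.488, 0.071, -0.111], 'gripper_force': 0.0, 'width': 84.91}
[[-0.875, 0.017, 0.484], [0.054, 0.996, 0.064], [-0.481, 0.083, -0.873]]
```

```bash
python3 - <<'E'
import numpy as np
w=np.concatenate([np.load(n+"0.npy").reshape(-1,3) for n in("scene","side")])
m=(abs(w[:,1])<120)&(w[:,0]>850)&(w[:,2]>30)&(w[:,2]<600)
q=w[m]; print(len(q), np.nanmin(q,0),np.nanmax(q,0))
for x in range(850,1400,50):
    k=q[(q[:,0]>=x)&(q[:,0]<x+50)]; print(x,len(k),k[:,2].max() if len(k) else '', k[:,1].min() if len(k) else '')
E
```

```text
30794 [ 850.00706634 -119.99431191   30.00511356] [1190.18890361  119.99892754  599.98820289]
850 1267 188.45012987664188 -102.21582147998652
900 1246 188.50603764485527 -100.20586313264823
950 1219 187.16268846263642 -98.31653050682206
1000 2045 187.82623528983106 -119.99431190769064
1050 5 183.11168168899906 -118.88785765529894
1100 0  
1150 25012 599.9882028861094 -119.99235211265409
1200 0  
1250 0  
1300 0  
1350 0
```

Call:
drive_tool(
  increments=[
    [[-5.5,0.5,-1.5,0,85],[-5.5,0.5,-1.5,0,85],[-5.5,0.5,-1.5,0,85]],
  ],
)

```text
t: 7.78
ee_pos: [1028.0, 12.4, 236.6]
tcp_rot: [0.051, 2.584, 0.104]
ft_force: [-0.6, 0.9, 0.8]
width: 85.3
gripper_force: 0.0
```

```bash
python3 st.py
```

```text
{'t': 7.783, 'qpos': [-0.011, 1.013, 1.275, 1.277, 0.07, 0.048], 'ee_pos': [1027.988, 12.381, 236.557], 'tcp_rot': [0.051, 2.584, 0.104], 'ft_force': [-0.607, 0.881, 0.826], 'gripper_force': 0.0, 'width': 85.286}
[[-0.849, 0.015, 0.528], [0.057, 0.996, 0.064], [-0.525, 0.084, -0.847]]
```

Call:
drive_tool(
  increments=[
    [[-5.5,0.5,-1.5,0,85],[-5.5,0.5,-1.5,0,85],[-5.5,0.5,-1.5,0,85]],
  ],
)

```text
t: 8.03
ee_pos: [1029.0, 15.0, 280.1]
tcp_rot: [0.052, 2.538, 0.104]
ft_force: [-0.1, 0.5, 0.1]
width: 84.8
gripper_force: 0.0
```

Call:
drive_tool(
  increments=[
    [[-5.5,0.5,-1.5,0,85],[-5.5,0.5,-1.5,0,85],[-5.5,0.5,-1.5,0,85]],
  ],
)

```text
t: 8.28
ee_pos: [1028.4, 17.1, 319.9]
tcp_rot: [0.053, 2.496, 0.104]
ft_force: [-0.1, 0.6, 0.3]
width: 84.8
gripper_force: 0.0
```

Call:
drive_tool(
  increments=[
    [[-5.5,0.5,-1.5,0,85],[-5.5,0.5,-1.5,0,85],[-5.5,0.5,-1.5,0,85]],
  ],
)

```text
t: 8.53
ee_pos: [1025.9, 18.9, 361.3]
tcp_rot: [0.053, 2.453, 0.105]
ft_force: [0.4, 0.4, -0.3]
width: 84.9
gripper_force: 0.0
```

Call:
drive_tool(
  increments=[
    [[-5.5,0.5,-1.5,0,85],[-5.5,0.5,-1.5,0,85],[-5.5,0.5,-1.5,0,85]],
  ],
)

```text
t: 8.78
ee_pos: [1021.3, 20.2, 403.9]
tcp_rot: [0.054, 2.409, 0.106]
ft_force: [-1.0, 0.7, -0.1]
width: 85.0
gripper_force: 0.0
```

```bash
python3 st.py
```

```text
{'t': 8.783, 'qpos': [-0.001, 0.854, 1.275, 1.26, 0.062, 0.068], 'ee_pos': [1021.303, 20.191, 403.853], 'tcp_rot': [0.054, 2.409, 0.106], 'ft_force': [-1.009, 0.739, -0.1], 'gripper_force': 0.0, 'width': 84.95}
[[-0.744, 0.01, 0.668], [0.068, 0.996, 0.061], [-0.664, 0.091, -0.742]]
```

```bash
python3 - <<'E'
from h import *
from scipy.optimize import least_squares
for n in("scene","side"):
    p=eyes.read_camera(n); im=p["pixels"].astype(int); w=cloud(p); np.save(n+"1.npy",w); cv2.imwrite(f"pics/{n}1.png",p["pixels"])
    reg=(abs(w[...,0]-442)<60)&(abs(w[...,1]+260)<120)
    b=w[reg&(im[...,0]>im[...,2]+40)&(w[...,2]>3)&(w[...,2]<45)]
    print(n,len(b),cv2.minAreaRect(b[:,:2].astype(np.float32)), [b[abs(b[:,1]-y)<6,0].mean().round(1) for y in(-330,-310,-270,-250,-220,-200,-185)])
    k=w[reg&(w[...,2]>66)&(w[...,2]<82)]; print(len(k),k.mean(0).round(1),cv2.minAreaRect(k[:,:2].astype(np.float32)),np.percentile(k[:,2],[50,90]), k[:,0].min(),k[:,0].max())
    # jar rim ring by depth
    j=w[(abs(w[...,0]-503)<50)&(abs(w[...,1]+6)<50)&(w[...,2]>92)&(w[...,2]<106)]
    f=least_squares(lambda q:np.hypot(j[:,0]-q[0],j[:,1]-q[1])-27,[503,-6],loss='soft_l1'); e=cv2.fitEllipse(j[:,:2].astype(np.float32)); print("jar",len(j),f.x,e[0],e[1])
    im2=p["pixels"]
    for r in models.find_in("ball1",p)[:6]: print("ball",round(r["p"],2),np.round(r["bbox"]))
E
```

```text
scene 2119 ((443.0776672363281, -258.23394775390625), (174.9520263671875, 68.27503967285156), 88.54701232910156) [np.float64(443.9), np.float64(443.1), np.float64(445.0), np.float64(446.2), np.float64(446.0), np.float64(446.0), np.float64(446.0)]
298 [ 441.  -292.    72.7] ((441.75, -291.4321594238281), (14.851638793945312, 74.57939147949219), 88.56166076660156) [72.85728064 75.37730071] 404.29809703812396 479.0466060092822
jar 202 [503.9413717   -4.69911664] (504.0003662109375, -4.605433464050293) (54.61161422729492, 55.387699127197266)
side 1407 ((444.1642150878906, -259.15533447265625), (177.2966766357422, 70.53614807128906), 88.45160675048828) [np.float64(435.0), np.float64(443.5), np.float64(449.5), np.float64(445.5), np.float64(447.1), np.float64(446.3), np.float64(447.8)]
245 [ 440.6 -293.6   73.4] ((442.3208923339844, -290.9864501953125), (18.78112030029297, 74.11119842529297), 89.52229309082031) [74.15202918 77.16441357] 405.2805446024478 479.3814069626886
jar 175 [504.0521754   -4.55748592] (504.0888366699219, -4.487147808074951) (55.14897537231445, 55.43708801269531)
```

```bash
cat > mv.py <<'E'
from h import *
def plan(*targets):
    "world TCP targets -> tool-axis units from the present pose"
    s=monitor.get_state(); M=rot(s['tcp_rot']); p=np.array(s['ee_pos'])
    for t in targets: print((M.T@(np.array(t)-p)/30).round(2), round(np.linalg.norm(np.array(t)-p)))
E
python3 - <<'E'
from mv import *
s=monitor.get_state(); M=rot(s['tcp_rot'])
d=np.arctan2(-M[2,1],-M[2,0]); print("yaw",d, np.degrees(d)/5, (M@R.from_rotvec([0,0,d]).as_matrix()).round(3).tolist())
z=M[:,2]; g=np.array([442,-291,68])+18.7*z
plan(g-100*z+[0,0,100],g-100*z,g); print(g)
E
```

```text
yaw -0.13675505817599315 -1.56709753211009 [[-0.741, -0.092, 0.665], [-0.068, 0.996, 0.061], [-0.668, -0.0, -0.744]]
[ 18.86 -11.23 -10.41] 729
[ 21.06 -11.54  -7.93] 759
[ 21.06 -11.54  -4.59] 733
[ 454.44041272 -289.85530363   54.08541048]
```

Call:
drive_tool(
  increments=[
    [[18.9,-11.2,-10.4,-1.57,85],[18.9,-11.2,-10.4,-1.57,85],[18.9,-11.2,-10.4,-1.57,85],[18.9,-11.2,-10.4,-1.57,85],[18.9,-11.2,-10.4,-1.57,85],[18.9,-11.2,-10.4,-1.57,85],[18.9,-11.2,-10.4,-1.57,85],[18.9,-11.2,-10.4,-1.57,85],[18.9,-11.2,-10.4,-1.57,85],[18.9,-11.2,-10.4,-1.57,85],[18.9,-11.2,-10.4,-1.57,85],[18.9,-11.2,-10.4,-1.57,85],[18.9,-11.2,-10.4,-1.57,85],[18.9,-11.2,-10.4,-1.57,85],[18.9,-11.2,-10.4,-1.57,85],[18.9,-11.2,-10.4,-1.57,85],[18.9,-11.2,-10.4,-1.57,85],[18.9,-11.2,-10.4,-1.57,85],[18.9,-11.2,-10.4,-1.57,85],[18.9,-11.2,-10.4,-1.57,85]],
  ],
)

```text
t: 10.65
ee_pos: [383.5, -296.9, 224.9]
tcp_rot: [-0.1, 2.412, 0.044]
ft_force: [0.3, 0.0, -0.2]
width: 84.7
gripper_force: 0.0
```

```bash
python3 st.py; python3 - <<'E'
from mv import *
s=monitor.get_state(); M=rot(s['tcp_rot']); z=M[:,2]; g=np.array([442,-291,68])+18.7*z
plan(g-100*z,g)
E
```

```text
{'t': 10.65, 'qpos': [-1.11, -0.073, -0.505, 0.826, 0.668, -1.084], 'ee_pos': [383.465, -296.872, 224.92], 'tcp_rot': [-0.1, 2.412, 0.044], 'ft_force': [0.271, 0.032, -0.216], 'gripper_force': 0.0, 'width': 84.722}
[[-0.744, -0.085, 0.663], [-0.061, 0.996, 0.059], [-0.665, 0.004, -0.747]]
[2.02 0.01 2.5 ] 96
[2.02 0.01 5.83] 185
```

Call:
drive_tool(
  increments=[
    [[2,0,2.5,0,85],[2,0,2.5,0,85],[2,0,2.5,0,85],[2,0,3.3,0,85],[2,0,4.1,0,85],[2,0,4.8,0,85],[2,0,5.4,0,85],[2,0,5.8,0,85],[2,0,5.8,0,85]],
  ],
)

```text
t: 11.4
ee_pos: [459.1, -286.8, 55.5]
tcp_rot: [-0.113, 2.41, 0.047]
ft_force: [-0.3, -0.1, -0.1]
width: 85.0
gripper_force: 0.0
```

```bash
python3 st.py; python3 - <<'E'
from h import *
p=eyes.read_camera("side"); im=p["pixels"]; a=cv2.resize(im[270:420,240:440],(800,600)); cv2.imwrite("pics/g1.png",a)
E
```

```text
{'t': 11.4, 'qpos': [-0.925, 0.238, -0.733, 0.164, 0.605, -0.88], 'ee_pos': [459.051, -286.754, 55.475], 'tcp_rot': [-0.113, 2.41, 0.047], 'ft_force': [-0.347, -0.148, -0.125], 'gripper_force': 0.0, 'width': 85.005}
[[-0.742, -0.094, 0.663], [-0.069, 0.996, 0.065], [-0.666, 0.003, -0.746]]
```

View pics/g1.png

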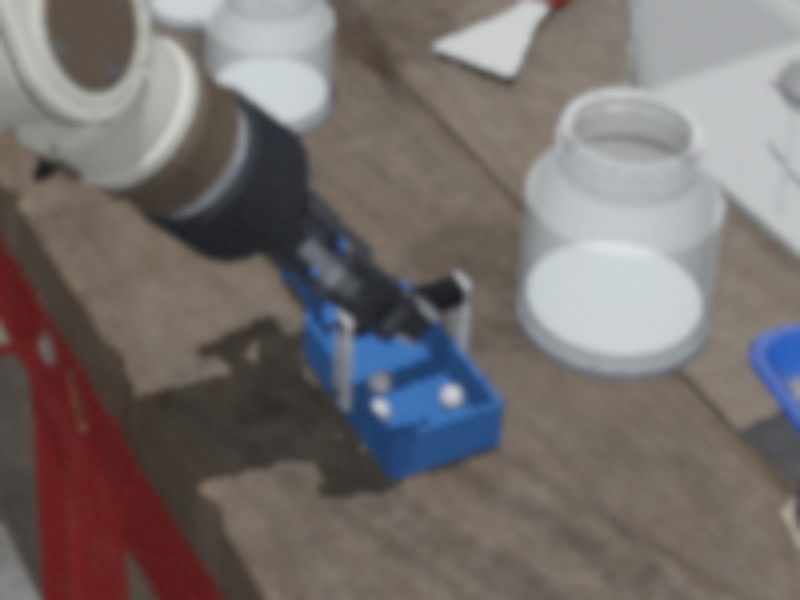

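Call:
drive_tool(
  increments=[
    [[0.15,-0.12,-0.08,0,85],[0.15,-0.12,-0.08,0,60],[0.15,-0.12,-0.08,0,40],[0.15,-0.12,-0.08,0,20],[0.15,-0.12,-0.08,0,5],[0.15,-0.12,-0.08,0,5],[0.15,-0.12,-0.08,0,5],[0.15,-0.12,-0.08,0,5],[0.15,-0.12,-0.08,0,5],[0.15,-0.12,-0.08,0,5]],
  ],
  grip_force=80,
)

```text
t: 12.28
ee_pos: [453.7, -292.4, 56.4]
tcp_rot: [-0.111, 2.408, 0.042]
ft_force: [-0.3, -0.8, -0.5]
width: 4.7
gripper_force: 0.0
```

```bash
python3 st.py
```

```text
{'t': 12.283, 'qpos': [-0.944, 0.237, -0.73, 0.175, 0.612, -0.899], 'ee_pos': [453.729, -292.378, 56.433], 'tcp_rot': [-0.111, 2.408, 0.042], 'ft_force': [-0.347, -0.774, -0.497], 'gripper_force': 0.0, 'width': 4.728}
[[-0.741, -0.092, 0.665], [-0.068, 0.996, 0.061], [-0.668, -0.0, -0.744]]
```

```bash
python3 - <<'E'
from h import *
a=eyes.read_camera("side")["pixels"][270:420,240:440]; p=eyes.read_camera("scene"); b=p["pixels"][330:450,330:470]
cv2.imwrite("pics/g2.png",np.hstack([cv2.resize(a,(400,300)),cv2.resize(b,(350,300))]))
w=cloud(p); im=p["pixels"].astype(int)
m=(abs(w[...,0]-442)<70)&(abs(w[...,1]+260)<130)&(im[...,0]>im[...,2]+40)&(w[...,2]>3)&(w[...,2]<45)
print(cv2.minAreaRect(w[m][:,:2].astype(np.float32)))
E
```

```text
((451.6622009277344, -258.31903076171875), (49.9275016784668, 176.4712371826172), 2.8149349689483643)
```

View pics/g2.png

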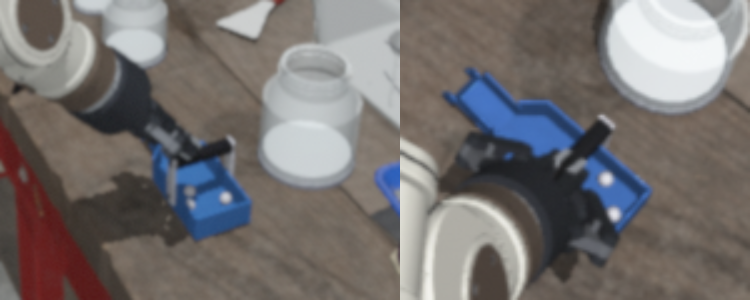

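```bash
python3 - <<'E'
from h import *
a=eyes.read_camera("side")["pixels"][310:400,290:370]; b=eyes.read_camera("wrist")["pixels"]
cv2.imwrite("pics/g3.png",np.hstack([cv2.resize(a,(360,400),interpolation=cv2.INTER_CUBIC),cv2.resize(b[80:400,140:500],(440,400))]))
E
```

```text
(no output)
```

View pics/g3.png

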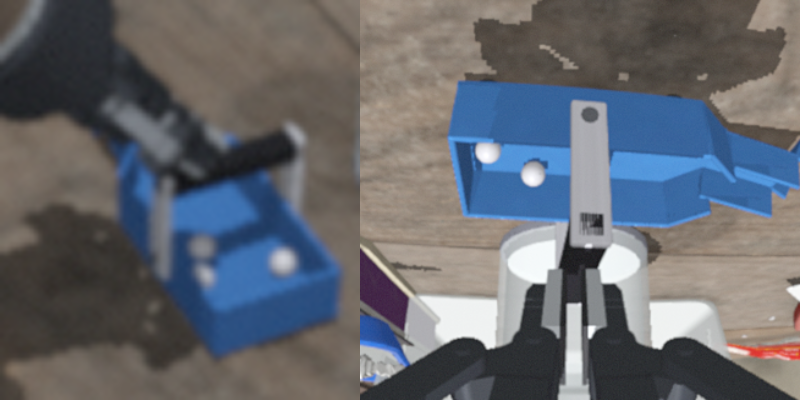

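```bash
python3 st.py; python3 - <<'E'
from h import *
p=eyes.read_camera("side"); w=cloud(p)
k=w[(abs(w[...,0]-442)<60)&(abs(w[...,1]+290)<25)&(w[...,2]>58)&(w[...,2]<84)]
for x in range(400,485,8):
    q=k[abs(k[:,0]-x)<4]
    if len(q): print(x,len(q),q[:,1].min().round(),q[:,1].max().round(),q[:,2].max().round(), np.median(q[:,2]).round())
p=eyes.read_camera("wrist"); print(p["fov_y"],p["cx"],p["cy"],p["position"],p["orientation"])
f=240/np.tan(np.radians(p["fov_y"])/2); Rm=rot(p["orientation"])
def proj(P):
    c=Rm.T@(np.array(P)-p["position"]); v=np.array([c[0],-c[1],-c[2]]); th=np.arctan2(np.hypot(v[0],v[1]),v[2]); ph=np.arctan2(v[1],v[0])
    return np.round([p["cx"]+f*th*np.cos(ph),p["cy"]+f*th*np.sin(ph)],1)
s=monitor.get_state();M=rot(s["tcp_rot"]);t=np.array(s["ee_pos"])
crop=lambda q:np.round([(q[0]-140)*440/360+360,(q[1]-80)*400/320])
for n,P in dict(tcp=t,grasp=t-18.7*M[:,2],bar_near=[409,-291,75],bar_far=[475,-291,75],bar_mid=[442,-291,75],tip=[445,-174,4]).items(): print(n,crop(proj(P)))
E
```

```text
{'t': 12.483, 'qpos': [-0.944, 0.237, -0.73, 0.175, 0.612, -0.899], 'ee_pos': [453.74, -292.335, 56.373], 'tcp_rot': [-0.111, 2.408, 0.043], 'ft_force': [-0.396, 0.216, -0.221], 'gripper_force': 0.0, 'width': 5.042}
[[-0.741, -0.092, 0.665], [-0.068, 0.996, 0.061], [-0.668, 0.0, -0.744]]
408 31 -299.0 -286.0 77.0 69.0
416 22 -301.0 -289.0 83.0 74.0
424 16 -302.0 -295.0 80.0 69.0
432 17 -298.0 -294.0 78.0 71.0
440 24 -300.0 -289.0 77.0 72.0
448 29 -298.0 -284.0 79.0 74.0
456 26 -300.0 -286.0 78.0 73.0
464 29 -300.0 -281.0 78.0 72.0
472 31 -302.0 -286.0 77.0 73.0
480 15 -300.0 -288.0 76.0 73.0
65.70646984690485 314.62070993474606 238.1114964521241 [ 272.1473288  -308.02050365  135.5820784 ] [-0.79955583 -0.8758634   1.48858791]
tcp [571. 242.]
grasp [571. 262.]
bar_near [587. 240.]
bar_far [570. 298.]
bar_mid [577. 275.]
tip [791. 149.]
```

Call:
drive_tool(
  increments=[
    [[0,0,-1,0,5],[0,0,-2,0,5],[0,0,-2,0,5]],
  ],
)

```text
t: 12.83
ee_pos: [413.2, -297.8, 104.1]
tcp_rot: [-0.11, 2.407, 0.038]
ft_force: [0.4, -0.7, 0.7]
width: 5.1
gripper_force: 0.0
```

```bash
python3 st.py; python3 - <<'E'
from h import *
s=monitor.get_state();M=rot(s["tcp_rot"]);t=np.array(s["ee_pos"])
for n in("side","scene"):
    p=eyes.read_camera(n); w=cloud(p).reshape(-1,3); q=(w-t)@M
    k=q[(abs(q[:,0])<25)&(abs(q[:,1])<20)&(q[:,2]>-80)&(q[:,2]<30)&(w[:,2]>60)]
    print(n,len(k),np.histogram(k[:,2],np.arange(-80,31,10))); k2=k[k[:,2]>-40]; print(k2[np.argsort(-k2[:,2])][:12].round(1).tolist())
p=eyes.read_camera("wrist"); a=p["pixels"]; b=eyes.read_camera("side")["pixels"][290:380,280:370]
cv2.imwrite("pics/g4.png",np.hstack([cv2.resize(b,(400,400),interpolation=cv2.INTER_CUBIC),a[80:400,140:500][:,:] if 0 else cv2.resize(a[80:400,140:460],(400,400))]))
E
```

```text
{'t': 12.833, 'qpos': [-1.041, 0.114, -0.698, 0.39, 0.649, -1.007], 'ee_pos': [413.248, -297.768, 104.131], 'tcp_rot': [-0.11, 2.407, 0.038], 'ft_force': [0.426, -0.704, 0.733], 'gripper_force': 0.0, 'width': 5.13}
[[-0.74, -0.09, 0.666], [-0.069, 0.996, 0.058], [-0.669, -0.003, -0.743]]
side 140 (array([ 2, 20, 40, 25,  3,  0,  0,  0,  0, 12, 38]), array([-80, -70, -60, -50, -40, -30, -20, -10,   0,  10,  20,  30]))
[[11.1, 11.0, 29.3], [8.1, 10.3, 29.0], [16.9, 3.6, 28.6], [16.8, -0.4, 28.4], [11.0, 6.3, 28.2], [18.3, 1.3, 27.9], [24.2, 1.9, 27.7], [12.3, 7.6, 27.3], [12.3, 3.7, 27.1], [12.3, 11.1, 26.9], [13.7, 1.6, 26.6], [13.8, 12.9, 26.6]]
scene 198 (array([35, 36, 44, 36,  8,  0,  0,  0,  0,  1, 38]), array([-80, -70, -60, -50, -40, -30, -20, -10,   0,  10,  20,  30]))
[[13.0, 5.3, 29.9], [15.6, -0.6, 29.9], [15.8, 6.0, 29.8], [8.9, 3.0, 29.6], [18.7, 13.2, 29.5], [14.0, 6.9, 29.4], [9.5, 7.1, 29.4], [13.4, 9.4, 29.3], [15.8, 12.5, 29.2], [11.4, 3.6, 29.0], [14.5, 10.9, 28.9], [17.5, 2.4, 28.8]]
```

View pics/g4.png

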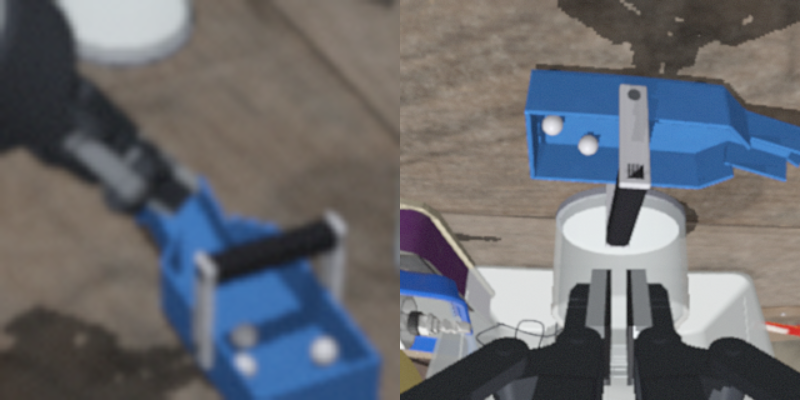

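```bash
python3 - <<'E'
import numpy as np
w=np.load("side0.npy").reshape(-1,3)
t=np.array([175,-468,193]); 
k=w[(np.hypot(w[:,0]-t[0],w[:,1]-t[1])<75)&(w[:,2]>100)&(w[:,2]<330)]
print(len(k)); o=k[np.argsort(k[:,2])]; print(o[:15].round().tolist()); print(np.histogram(k[:,2],np.arange(100,331,10)))
w=np.load("side1.npy").reshape(-1,3)
from scipy.spatial.transform import Rotation as R
t=np.array([1021,20,404.]);M=R.from_rotvec([.054,2.409,.106]).as_matrix()
for n in("scene","side"):
    q=(np.load(n+"1.npy").reshape(-1,3)-t)@M
    k=q[(abs(q[:,0])<40)&(abs(q[:,1])<70)&(q[:,2]>-90)&(q[:,2]<40)]; print(n,np.histogram(k[:,2],np.arange(-90,41,10)))
E
```

```text
1806
[[187.0, -513.0, 244.0], [161.0, -425.0, 244.0], [159.0, -426.0, 246.0], [158.0, -428.0, 246.0], [166.0, -424.0, 246.0], [155.0, -427.0, 246.0], [157.0, -428.0, 247.0], [168.0, -424.0, 247.0], [171.0, -420.0, 247.0], [164.0, -427.0, 247.0], [161.0, -426.0, 247.0], [164.0, -425.0, 247.0], [162.0, -427.0, 247.0], [185.0, -516.0, 248.0], [153.0, -430.0, 248.0]]
(array([  0,   0,   0,   0,   0,   0,   0,   0,   0,   0,   0,   0,   0,
         0,  37, 126, 149, 147, 107, 247, 338, 351, 304]), array([100, 110, 120, 130, 140, 150, 160, 170, 180, 190, 200, 210, 220,
       230, 240, 250, 260, 270, 280, 290, 300, 310, 320, 330]))
scene (array([2, 6, 7, 7, 0, 0, 0, 0, 0, 0, 0, 0, 0]), array([-90, -80, -70, -60, -50, -40, -30, -20, -10,   0,  10,  20,  30,
        40]))
side (array([26, 43, 50, 27,  1,  0,  0,  0,  0,  0,  0,  0,  0]), array([-90, -80, -70, -60, -50, -40, -30, -20, -10,   0,  10,  20,  30,
        40]))
```

The finger ends really sit about 35 mm behind the reported TCP along tool z: the point clouds show this both open and closed. The first close therefore went over the bar. I'll go 35 mm deeper.

Call:
drive_tool(
  increments=[
    [[0,0,0,0,85],[0,0,0,0,85],[0,0,0,0,85],[0,0,0,0,85],[0,0,0,0,85],[0,0,0,0,85],[0.1,0.15,0.8,0,85],[0.1,0.15,1.6,0,85],[0.1,0.15,2.3,0,85],[0.1,0.15,2.9,0,85],[0.1,0.15,3.3,0,85],[0.1,0.15,3.3,0,85],[0.1,0.15,3.3,0,50],[0.1,0.15,3.3,0,20],[0.1,0.15,3.3,0,5],[0.1,0.15,3.3,0,5],[0.1,0.15,3.3,0,5],[0.1,0.15,3.3,0,5],[0.1,0.15,3.3,0,5],[0.1,0.15,3.3,0,5]],
  ],
  grip_force=80,
)

```text
t: 14.7
ee_pos: [477.3, -286.4, 26.2]
tcp_rot: [-0.111, 2.407, 0.041]
ft_force: [-3.9, -1.2, 6.6]
width: 12.8
gripper_force: 78.6
```

```bash
python3 st.py
```

```text
{'t': 14.7, 'qpos': [-0.887, 0.318, -0.749, 0.038, 0.587, -0.836], 'ee_pos': [477.27, -286.439, 26.233], 'tcp_rot': [-0.111, 2.407, 0.041], 'ft_force': [-3.913, -1.193, 6.571], 'gripper_force': 78.575, 'width': 12.764}
[[-0.74, -0.091, 0.666], [-0.069, 0.996, 0.06], [-0.669, -0.001, -0.744]]
```

Call:
drive_tool(
  increments=[
    [[-0.1,0,-0.1,0,5],[-0.3,0,-0.33,0,5],[-0.55,0,-0.6,0,5],[-0.8,0,-0.9,0,5],[-1.1,0,-1.2,0,5],[-1.4,0,-1.55,0,5],[-1.7,0,-1.9,0,5],[-2.0,0,-2.2,0,5],[-2.3,0,-2.55,0,5],[-2.55,0,-2.85,0,5],[-2.75,0,-3.05,0,5],[-2.85,0,-3.15,0,5],[-2.9,0,-3.22,0,5],[-2.9,0,-3.22,0,5]],
  ],
)

```text
t: 15.87
ee_pos: [477.0, -285.4, 155.1]
tcp_rot: [-0.111, 2.409, 0.043]
ft_force: [-0.0, -0.0, -3.0]
width: 13.1
gripper_force: 78.1
```

```bash
python3 st.py; python3 - <<'E'
from h import *
s=monitor.get_state();M=rot(s["tcp_rot"]);t=np.array(s["ee_pos"])
A=[]
for n in("scene","side"):
    p=eyes.read_camera(n); w=cloud(p); im=p["pixels"].astype(int)
    m=(abs(w[...,0]-445)<80)&(abs(w[...,1]+265)<130)&(im[...,0]>im[...,2]+40)&(w[...,2]>100)&(w[...,2]<190)
    b=w[m]; A.append(b); print(n,len(b),cv2.minAreaRect(b[:,:2].astype(np.float32)), np.percentile(b[:,2],[2,50,98]))
    for lo in range(-340,-150,20):
        q=b[(b[:,1]>lo)&(b[:,1]<lo+20)]
        if len(q): print(lo,len(q),np.percentile(q[:,2],[3,50,97]).round(),np.percentile(q[:,0],[3,97]).round())
    cv2.imwrite(f"pics/{n}2.png",p["pixels"])
im=cv2.imread("pics/side2.png")[240:390,260:410]; im2=cv2.imread("pics/scene2.png")[290:440,310:460]
cv2.imwrite("pics/l1.png",np.hstack([cv2.resize(im,(400,400)),cv2.resize(im2,(400,400))]))
E
```

```text
{'t': 15.867, 'qpos': [-0.886, 0.072, -0.585, 0.45, 0.586, -0.835], 'ee_pos': [476.953, -285.376, 155.078], 'tcp_rot': [-0.111, 2.409, 0.043], 'ft_force': [-0.032, -0.042, -3.02], 'gripper_force': 78.06, 'width': 13.112}
[[-0.742, -0.092, 0.664], [-0.068, 0.996, 0.062], [-0.667, 0.0, -0.745]]
scene 943 ((439.999755859375, -254.62109375), (67.00515747070312, 175.42945861816406), 4.642423629760742) [132.90780755 145.49867899 162.623208  ]
-340 219 [133. 146. 163.] [413. 479.]
-320 113 [132. 144. 162.] [413. 477.]
-300 24 [142. 158. 170.] [468. 476.]
-280 23 [144. 157. 161.] [471. 474.]
-260 100 [133. 145. 162.] [463. 472.]
-240 112 [134. 151. 162.] [451. 470.]
-220 80 [136. 147. 158.] [419. 451.]
-200 196 [139. 144. 161.] [418. 449.]
-180 49 [134. 139. 148.] [425. 448.]
side 1317 ((437.988525390625, -257.71868896484375), (70.88304138183594, 175.3374481201172), 7.267160892486572) [134.9774637  145.19533063 164.14035836]
-340 205 [136. 151. 163.] [413. 479.]
-320 198 [136. 147. 164.] [411. 477.]
-300 180 [135. 139. 174.] [411. 476.]
-280 178 [135. 141. 162.] [408. 474.]
-260 144 [135. 138. 163.] [406. 470.]
-240 64 [135. 138. 164.] [409. 464.]
-220 78 [136. 141. 161.] [419. 447.]
-200 61 [140. 146. 161.] [417. 446.]
-180 11 [141. 145. 151.] [417. 432.]
```

View pics/l1.png

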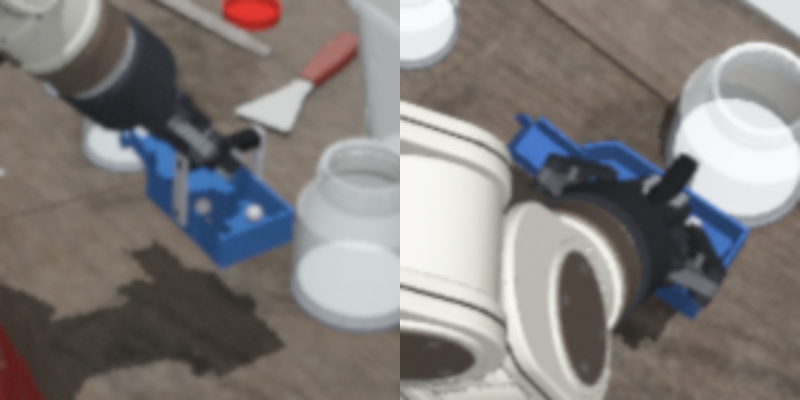

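The dish is gripped and level, with its rim at about 163 mm all round and a heading of about 95°. It still holds its balls. Next I'll work out the transport and tipping numbers.

```bash
cat > pour.py <<'E'
from mv import *
JAR=np.array([504,-4.6,0]); M0=R.from_rotvec([-0.111,2.409,0.043]).as_matrix(); P0=np.array([477,-285.4,155.1])
D0=np.array([-.092,.996,0]); TIP0=np.array([431.6,-171.4,133]); o=M0.T@(TIP0-P0); dT=M0.T@D0
def tip_now():
    s=monitor.get_state(); M=rot(s['tcp_rot']); t=np.array(s['ee_pos'])+M@o; d=M@dT; return t,d
def rows(psis,zs,off=10):
    "psi: turn from now in deg about tool -z"
    s=monitor.get_state(); M=rot(s['tcp_rot']); p=np.array(s['ee_pos'])
    for a,z in zip(psis,zs):
        Ma=M@R.from_rotvec([0,0,-np.radians(a)]).as_matrix(); d=Ma@dT; h=d[:2]/np.linalg.norm(d[:2])
        t=np.r_[JAR[:2]-off*h,z]; print((M.T@(t-Ma@o-p)/30).round(2).tolist(),round(-a/5,2),'| nose',np.arcsin(-d[2]).round(2),'head',np.degrees(np.arctan2(h[1],h[0])).round())
E
python3 - <<'E'
from pour import *
print(o.round(1),tip_now())
rows([0,0,0],[125,105,95])
print('--pour preview'); rows(range(0,86,10),[95,95,94,94,93,92,91,90,90])
E
```

```text
[ 40.6 117.7  -6.7] (array([ 431.35515658, -171.12539418,  132.41234766]), array([-9.16475187e-02,  9.96032036e-01,  9.57185456e-04]))
[-2.01, 4.97, 2.14] 0.0 | nose -0.0 head 95.0
[-1.56, 4.97, 2.63] 0.0 | nose -0.0 head 95.0
[-1.34, 4.97, 2.88] 0.0 | nose -0.0 head 95.0
--pour preview
[-1.34, 4.97, 2.88] 0.0 | nose -0.0 head 95.0
[-2.03, 5.27, 2.91] -2.0 | nose 0.12 head 103.0
[-2.64, 5.68, 2.96] -4.0 | nose 0.23 head 110.0
[-3.2, 6.2, 2.99] -6.0 | nose 0.34 head 119.0
[-3.63, 6.81, 3.05] -8.0 | nose 0.44 head 127.0
[-3.96, 7.49, 3.1] -10.0 | nose 0.54 head 137.0
[-4.17, 8.23, 3.16] -12.0 | nose 0.62 head 147.0
[-4.25, 9.01, 3.21] -14.0 | nose 0.68 head 159.0
[-4.22, 9.8, 3.22] -16.0 | nose 0.72 head 172.0
```

Call:
drive_tool(
  increments=[
    [[-0.04,0.1,0.04,0,5],[-0.14,0.35,0.15,0,5],[-0.3,0.75,0.32,0,5],[-0.5,1.2,0.52,0,5],[-0.7,1.7,0.73,0,5],[-0.9,2.2,0.95,0,5],[-1.1,2.7,1.16,0,5],[-1.3,3.2,1.38,0,5],[-1.5,3.7,1.6,0,5],[-1.68,4.15,1.79,0,5],[-1.83,4.5,1.94,0,5],[-1.93,4.75,2.05,0,5],[-1.99,4.9,2.11,0,5],[-2.01,4.97,2.14,0,5],[-2.01,4.97,2.14,0,5],[-2.01,4.97,2.14,0,5]],
  ],
)

```text
t: 17.3
ee_pos: [550.8, -129.4, 147.7]
tcp_rot: [-0.11, 2.409, 0.042]
ft_force: [0.4, -0.3, -2.5]
width: 12.5
gripper_force: 78.1
```

```bash
python3 st.py; python3 - <<'E'
from pour import *
print(tip_now()); rows([0],[95])
for n in("scene","side"):
    p=eyes.read_camera(n); w=cloud(p); im=p["pixels"].astype(int)
    m=(abs(w[...,0]-510)<90)&(w[...,1]>-220)&(w[...,1]<20)&(im[...,0]>im[...,2]+40)&(w[...,2]>105)&(w[...,2]<190)
    b=w[m]; y=b[:,1]; print(n,len(b),b[y>np.percentile(y,97)].mean(0).round(1), cv2.minAreaRect(b[:,:2].astype(np.float32)),[(lo,np.percentile(b[abs(y-lo)<8][:,2],[3,97]).round().tolist()) for lo in (-170,-150,-110,-80,-60,-40,-25) if (abs(y-lo)<8).sum()>3])
    cv2.imwrite(f"pics/{n}3.png",p["pixels"])
    j=w[(abs(w[...,0]-503)<50)&(abs(w[...,1]+6)<50)&(w[...,2]>92)&(w[...,2]<104)&(im[...,0]<im[...,2]+20)]; print("jar",cv2.fitEllipse(j[:,:2].astype(np.float32))[:2])
a=cv2.imread("pics/side3.png")[230:350,270:430]; cv2.imwrite("pics/a1.png",cv2.resize(a,(800,600)))
E
```

```text
{'t': 17.3, 'qpos': [-0.434, -0.009, -0.729, 0.191, 0.341, -0.408], 'ee_pos': [550.825, -129.378, 147.691], 'tcp_rot': [-0.11, 2.409, 0.042], 'ft_force': [0.443, -0.346, -2.512], 'gripper_force': 78.118, 'width': 12.475}
[[-0.742, -0.091, 0.665], [-0.068, 0.996, 0.061], [-0.667, -0.0, -0.745]]
(array([505.50275591, -15.35912467, 125.52892184]), array([-9.13823826e-02,  9.96056758e-01, -4.40813320e-04]))
[0.69, 0.03, 0.75] 0.0 | nose 0.0 head 95.0
scene 681 [519.1 -15.5 132.7] ((514.0823364257812, -98.17045593261719), (68.5278091430664, 177.97323608398438), 4.370183944702148) [(-170, [125.0, 154.0]), (-150, [126.0, 156.0]), (-110, [152.0, 154.0]), (-80, [142.0, 155.0]), (-40, [145.0, 153.0]), (-25, [129.0, 152.0])]
jar ((526.1744384765625, 9.749653816223145), (5.8052520751953125, 22.131641387939453))
side 1038 [508.1 -21.2 138.7] ((511.98785400390625, -100.5519027709961), (72.31327056884766, 179.9259796142578), 7.409368515014648) [(-170, [133.0, 158.0]), (-150, [129.0, 159.0]), (-110, [128.0, 156.0]), (-80, [128.0, 156.0]), (-60, [128.0, 150.0]), (-40, [132.0, 154.0]), (-25, [134.0, 149.0])]
jar ((501.4063415527344, -3.870645046234131), (49.14817428588867, 56.2208366394043))
```

View pics/a1.png

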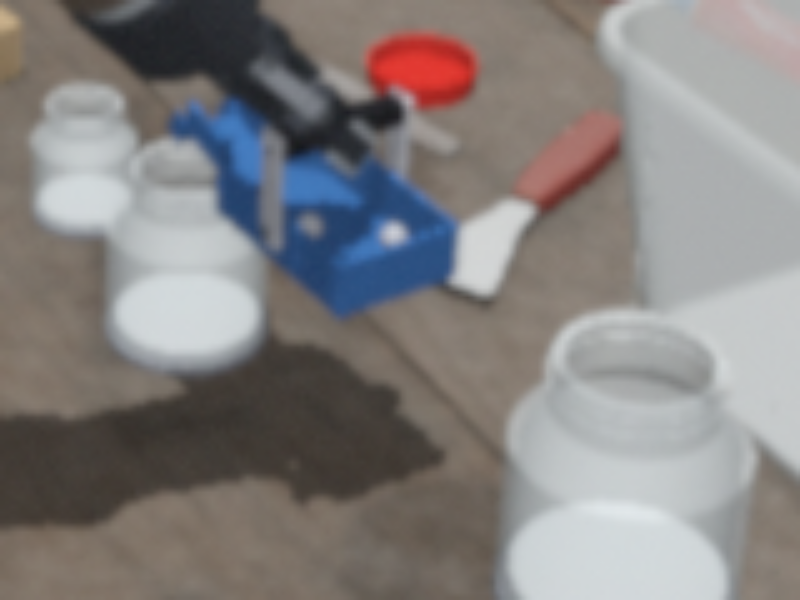

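Call:
drive_tool(
  increments=[
    [[0.1,0,0.1,0,5],[0.25,0,0.28,0,5],[0.42,0,0.46,0,5],[0.57,0,0.62,0,5],[0.66,0,0.71,0,5],[0.7,0.02,0.76,0,5],[0.7,0.02,0.76,0,5],[0.7,0.02,0.76,0,5]],
  ],
)

```text
t: 18.07
ee_pos: [550.6, -128.6, 116.8]
tcp_rot: [-0.111, 2.408, 0.042]
ft_force: [0.2, 0.3, -1.9]
width: 12.9
gripper_force: 78.1
```

```bash
python3 st.py; python3 - <<'E'
from pour import *
print(tip_now())
rows(range(5,71,5),[95,95,95,95,94,94,94,93,93,92,92,91,91,90])
E
```

```text
{'t': 18.067, 'qpos': [-0.433, 0.048, -0.779, 0.084, 0.341, -0.407], 'ee_pos': [550.6, -128.649, 116.796], 'tcp_rot': [-0.111, 2.408, 0.042], 'ft_force': [0.196, 0.323, -1.884], 'gripper_force': 78.142, 'width': 12.892}
[[-0.741, -0.092, 0.665], [-0.068, 0.996, 0.061], [-0.668, -0.0, -0.744]]
(array([505.23895567, -14.64752677,  94.62328161]), array([-9.17874329e-02,  9.96019517e-01, -4.35396557e-04]))
[-0.35, 0.14, -0.0] -1.0 | nose 0.06 head 99.0
[-0.69, 0.3, 0.01] -2.0 | nose 0.12 head 103.0
[-1.02, 0.49, 0.03] -3.0 | nose 0.17 head 107.0
[-1.33, 0.72, 0.04] -4.0 | nose 0.23 head 110.0
[-1.59, 0.96, 0.08] -5.0 | nose 0.29 head 114.0
[-1.86, 1.23, 0.1] -6.0 | nose 0.34 head 119.0
[-2.1, 1.53, 0.11] -7.0 | nose 0.39 head 123.0
[-2.29, 1.84, 0.15] -8.0 | nose 0.44 head 127.0
[-2.48, 2.18, 0.17] -9.0 | nose 0.49 head 132.0
[-2.62, 2.53, 0.21] -10.0 | nose 0.54 head 137.0
[-2.75, 2.89, 0.22] -11.0 | nose 0.58 head 142.0
[-2.83, 3.27, 0.26] -12.0 | nose 0.62 head 147.0
[-2.9, 3.65, 0.27] -13.0 | nose 0.65 head 153.0
[-2.91, 4.04, 0.31] -14.0 | nose 0.68 head 159.0
```

Call:
drive_tool(
  increments=[
    [[-0.09,0.03,0,-0.25,5],[-0.18,0.07,0,-0.5,5],[-0.26,0.1,0,-0.75,5],[-0.35,0.14,0,-1,5],[-0.44,0.18,0,-1.25,5],[-0.52,0.22,0,-1.5,5],[-0.61,0.26,0,-1.75,5],[-0.69,0.3,0.01,-2,5],[-0.77,0.35,0.01,-2.25,5],[-0.86,0.39,0.02,-2.5,5],[-0.94,0.44,0.02,-2.75,5],[-1.02,0.49,0.03,-3,5],[-1.1,0.55,0.03,-3.25,5],[-1.18,0.6,0.04,-3.5,5],[-1.25,0.66,0.04,-3.75,5],[-1.33,0.72,0.04,-4,5],[-1.4,0.78,0.05,-4.25,5],[-1.46,0.84,0.06,-4.5,5],[-1.53,0.9,0.07,-4.75,5],[-1.59,0.96,0.08,-5,5]],
  ],
)

```text
t: 19.73
ee_pos: [585.0, -96.4, 147.0]
tcp_rot: [-0.634, 2.332, -0.16]
ft_force: [0.2, 0.6, -2.3]
width: 12.4
gripper_force: 78.1
```

```bash
python3 - <<'E'
from pour import *
s=monitor.get_state(); print(s['t'],s['ft_force'],tip_now())
rows(range(5,46,5),[94,94,93,93,92,92,91,91,90])
E
```

```text
19.7333 [ 0.17805156  0.59424328 -2.28703245] (array([508.03010657, -13.7707975 ,  94.05461514]), array([-0.39783559,  0.87265552, -0.28404082]))
[-0.36, 0.13, 0.02] -1.0 | nose 0.34 head 119.0
[-0.7, 0.3, 0.03] -2.0 | nose 0.39 head 123.0
[-1.01, 0.5, 0.07] -3.0 | nose 0.45 head 127.0
[-1.32, 0.73, 0.09] -4.0 | nose 0.49 head 132.0
[-1.6, 0.98, 0.13] -5.0 | nose 0.54 head 137.0
[-1.87, 1.26, 0.14] -6.0 | nose 0.58 head 142.0
[-2.1, 1.57, 0.18] -7.0 | nose 0.62 head 148.0
[-2.32, 1.89, 0.19] -8.0 | nose 0.65 head 153.0
[-2.5, 2.24, 0.23] -9.0 | nose 0.68 head 159.0
```

Call:
drive_tool(
  increments=[
    [[-0.09,0.03,0,-0.25,5],[-0.18,0.06,0.01,-0.5,5],[-0.27,0.1,0.01,-0.75,5],[-0.36,0.13,0.02,-1,5],[-0.45,0.17,0.02,-1.25,5],[-0.53,0.21,0.02,-1.5,5],[-0.62,0.26,0.03,-1.75,5],[-0.7,0.3,0.03,-2,5],[-0.78,0.35,0.04,-2.25,5],[-0.86,0.4,0.05,-2.5,5],[-0.94,0.45,0.06,-2.75,5],[-1.01,0.5,0.07,-3,5],[-1.09,0.56,0.07,-3.25,5],[-1.17,0.61,0.08,-3.5,5],[-1.24,0.67,0.08,-3.75,5],[-1.32,0.73,0.09,-4,5],[-1.39,0.79,0.1,-4.25,5],[-1.46,0.85,0.11,-4.5,5],[-1.53,0.92,0.12,-4.75,5],[-1.6,0.98,0.13,-5,5]],
  ],
)

```text
t: 21.4
ee_pos: [606.2, -47.1, 164.8]
tcp_rot: [-1.135, 2.162, -0.356]
ft_force: [-0.3, -0.0, -2.2]
width: 12.7
gripper_force: 78.2
```

```bash
python3 - <<'E'
from pour import *
s=monitor.get_state(); print(s['t'],s['ft_force'],tip_now())
rows(range(5,26,5),[92,91,91,90,90])
p=eyes.read_camera("scene"); cv2.imwrite("pics/p_scene.png",p["pixels"]); q=eyes.read_camera("side"); cv2.imwrite("pics/p_side.png",q["pixels"])
a=q["pixels"][220:340,270:430]; b=p["pixels"][220:340,270:430]
cv2.imwrite("pics/p1.png",np.hstack([cv2.resize(a,(400,300)),cv2.resize(b,(400,300))]))
E
```

```text
21.4 [-0.26755807 -0.01805044 -2.20171731] (array([511.38273464, -11.35282296,  92.03079676]), array([-0.62786645,  0.58591291, -0.51280579]))
[-0.36, 0.13, 0.01] -1.0 | nose 0.58 head 142.0
[-0.7, 0.32, 0.05] -2.0 | nose 0.62 head 148.0
[-1.04, 0.51, 0.06] -3.0 | nose 0.65 head 153.0
[-1.34, 0.76, 0.1] -4.0 | nose 0.68 head 159.0
[-1.65, 1.01, 0.11] -5.0 | nose 0.7 head 166.0
```

View pics/p1.png

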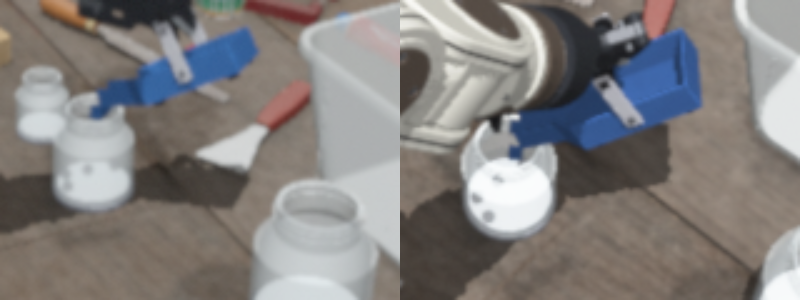

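Spout in the mouth, with at least two to three balls already in the jar (dark dots at (68,183) and (88,170) in the side view, and (475,197), (488,215) in the scene view). I'll tip on to 0.7 rad.

Call:
drive_tool(
  increments=[
    [[-0.09,0.03,0,-0.25,5],[-0.18,0.06,0,-0.5,5],[-0.27,0.1,0.01,-0.75,5],[-0.36,0.13,0.01,-1,5],[-0.45,0.18,0.02,-1.25,5],[-0.53,0.22,0.03,-1.5,5],[-0.62,0.27,0.04,-1.75,5],[-0.7,0.32,0.05,-2,5],[-0.87,0.41,0.05,-2.5,5],[-1.04,0.51,0.06,-3,5],[-1.19,0.63,0.08,-3.5,5],[-1.34,0.76,0.1,-4,5],[-1.5,0.88,0.1,-4.5,5],[-1.65,1.01,0.11,-5,5],[-1.65,1.01,0.11,-5,5],[-1.65,1.01,0.11,-5,5],[-1.65,1.01,0.11,-5,5],[-1.65,1.01,0.11,-5,5],[-1.65,1.01,0.11,-5,5],[-1.65,1.01,0.11,-5,5]],
  ],
)

```text
t: 23.17
ee_pos: [609.7, 10.1, 168.4]
tcp_rot: [-1.602, 1.902, -0.545]
ft_force: [-1.7, -3.2, 1.1]
width: 13.0
gripper_force: 78.7
```

```bash
python3 - <<'E'
from pour import *
s=monitor.get_state(); print(s['t'],s['ft_force'],tip_now())
for n in("scene","side","wrist"):
    p=eyes.read_camera(n); cv2.imwrite(f"pics/q_{n}.png",p["pixels"])
    w=cloud(p)
    for q in("ball1","jar","dish"):
        for r in models.find_in(q,p)[:6]:
            b=np.array(r["bbox"]); c=((b[:2]+b[2:])/2).astype(int); print(n,q,round(r["p"],2),b.round(),w[c[1],c[0]].round() if n!="wrist" else '')
E
```

```text
23.1667 [-1.72748821 -3.2234281   1.06364303] (array([514.04123558,  -7.48142897,  90.34582588]), array([-0.73920008,  0.1920506 , -0.64589458]))
scene jar 0.88 [292. 267. 338. 317.] [486. -23.  82.]
scene jar 0.86 [258. 246. 285. 280.] [488. 112.  52.]
scene jar 0.71 [410. 305. 470. 379.] [ 554. -293.  115.]
scene dish 0.89 [312. 205. 371. 286.] [559. -31. 183.]
side jar 0.76 [291. 257. 324. 307.] [488. -39.  70.]
side jar 0.7 [279. 246. 295. 276.] [495. 106.  54.]
side jar 0.68 [369. 295. 425. 365.] [ 563. -319.   93.]
side dish 0.86 [305. 217. 363. 270.] [557. -43. 168.]
wrist ball1 0.72 [550. 192. 566. 208.] 
wrist ball1 0.57 [514. 181. 529. 196.] 
wrist ball1 0.35 [345. 113. 410. 165.] 
wrist jar 0.79 [505. 286. 578. 386.] 
wrist dish 0.74 [179. 164. 554. 372.]
```

```bash
cat > wproj.py <<'E'
from pour import *
def wp(p):
    f=240/np.tan(np.radians(p["fov_y"])/2); Rm=rot(p["orientation"])
    def proj(P):
        c=Rm.T@(np.array(P)-p["position"]); v=np.array([c[0],-c[1],-c[2]]); th=np.arctan2(np.hypot(v[0],v[1]),v[2]); ph=np.arctan2(v[1],v[0])
        return np.round([p["cx"]+f*th*np.cos(ph),p["cy"]+f*th*np.sin(ph)])
    return proj
E0=np.c_[D0,np.cross([0,0,1],D0),[0,0,1]]
def dishpt(x,y,z):
    s=monitor.get_state(); M=rot(s['tcp_rot']); p=np.array(s['ee_pos']); B=M@M0.T@E0
    return p+M@o+B@(np.array([x,y,z])-[117,0,4])
E
python3 - <<'E'
from wproj import *
p=eyes.read_camera("wrist"); P=wp(p)
for q in [(117,0,4),(108,12,17),(108,-12,17),(68,12,8),(68,-12,8),(45,28,8),(45,-28,8),(-50,30,8),(-50,-30,8),(51,-33,34),(68,-16,34),(117,-16,10)]: print(q,P(dishpt(*q)),dishpt(*q).round())
for q in [(504,-5,16),(480,-5,16),(528,-5,16),(504,20,16),(504,-30,16),(504,-5,100)]: print(q,P(q))
im=p["pixels"]
h=cv2.cvtColor(im,cv2.COLOR_BGR2HSV)
for (a,b) in((558,200),(521,188)): print(cv2.resize(im[b-9:b+10,a-14:a+15],(8,6),interpolation=cv2.INTER_AREA).tolist())
E
```

```text
(117, 0, 4) [533. 207.] [514.  -7.  90.]
(108, 12, 17) [537. 215.] [509. -10. 109.]
(108, -12, 17) [516. 239.] [521.   8. 100.]
(68, 12, 8) [463. 198.] [542. -23. 129.]
(68, -12, 8) [448. 224.] [555.  -5. 120.]
(45, 28, 8) [425. 175.] [551. -40. 150.]
(45, -28, 8) [400. 239.] [580.   3. 129.]
(-50, 30, 8) [201. 172.] [620. -60. 212.]
(-50, -30, 8) [228. 240.] [651. -14. 190.]
(51, -33, 34) [414. 286.] [567.  24. 141.]
(68, -16, 34) [454. 272.] [546.  14. 136.]
(117, -16, 10) [523. 232.] [520.   9.  88.]
(504, -5, 16) [562. 176.]
(480, -5, 16) [593. 179.]
(528, -5, 16) [530. 174.]
(504, 20, 16) [560. 209.]
(504, -30, 16) [561. 142.]
(504, -5, 100) [548. 220.]
[[[223, 222, 217], [223, 221, 216], [199, 197, 193], [181, 177, 175], [196, 192, 190], [219, 218, 213], [223, 221, 216], [223, 221, 216]], [[208, 197, 187], [214, 212, 207], [173, 169, 168], [207, 201, 201], [210, 204, 203], [206, 202, 199], [223, 221, 216], [223, 221, 216]], [[175, 119, 72], [177, 147, 128], [190, 183, 182], [227, 221, 221], [231, 225, 225], [208, 203, 201], [222, 220, 215], [222, 221, 216]], [[174, 112, 57], [1
[... 514 characters left out ...]
21, 216]], [[194, 193, 188], [222, 220, 216], [224, 223, 218], [172, 169, 166], [164, 161, 159], [215, 213, 208], [223, 221, 216], [223, 221, 216]], [[205, 205, 200], [203, 202, 197], [157, 154, 152], [146, 141, 141], [154, 149, 149], [186, 183, 180], [223, 221, 216], [223, 221, 216]], [[200, 200, 195], [155, 153, 150], [126, 122, 122], [146, 141, 141], [156, 150, 150], [173, 169, 167], [223, 221, 216], [223, 221, 216]], [[179, 179, 175], [153, 152, 150], [122, 117, 117], [139, 133, 134], [145, 139, 140], [185, 182, 179], [223, 221, 216], [223, 221, 216]], [[163, 163, 161], [159, 160, 158], [153, 151, 148], [152, 149, 147], [175, 172, 169], [219, 217, 212], [223, 221, 216], [224, 222, 217]]]
```

```bash
python3 - <<'E'
from wproj import *
p=eyes.read_camera("wrist"); P=wp(p); im=p["pixels"].astype(int)
poly=np.array([P(dishpt(*q)) for q in[(-50,29,9),(49,29,9),(66,12,10),(112,11,14),(112,-11,14),(66,-12,10),(49,-29,9),(-50,-29,9)]],np.int32)
m=np.zeros((480,640),np.uint8); cv2.fillPoly(m,[poly],1)
nb=((im[...,0]-im[...,2]<40)&(m>0)).astype(np.uint8)
n,l,st,c=cv2.connectedComponentsWithStats(nb)
for i in range(1,n):
    if st[i,4]>15: print(st[i],c[i].round(),im[l==i].mean(0).round())
# balls in jar: dark/grey blobs on white floor, scene and side
for n_ in("scene","side"):
    q=eyes.read_camera(n_); g=q["pixels"]; x0,y0,x1,y1=dict(scene=(288,280,340,318),side=(288,275,326,308))[n_]
    g=cv2.cvtColor(g[y0:y1,x0:x1],cv2.COLOR_BGR2GRAY); print(n_); print('\n'.join(''.join(' .:-=+*#%@'[v*10//256] for v in r) for r in g))
E
```

```text
[ 295  180   40   62 2383] [315. 211.] [189. 183. 182.]
scene<stdin>:12: RuntimeWarning: overflow encountered in scalar multiply
Traceback (most recent call last):
OverflowError: Python integer 256 out of bounds for uint8
```

```bash
python3 - <<'E'
import cv2,numpy as np
for n_,(x0,y0,x1,y1) in dict(scene=(288,276,342,320),side=(286,272,328,308),wrist=(488,140,618,232)).items():
    g=cv2.imread(f"pics/q_{n_}.png",0)[y0:y1,x0:x1].astype(int)
    if n_=="wrist": g=cv2.resize(g.astype(np.uint8),None,fx=.6,fy=.5,interpolation=cv2.INTER_AREA).astype(int)
    print(n_); print('\n'.join(''.join('@%#*+=-:. '[min(9,v*10//240)] for v in r) for r in g))
E
```

```text
scene
####%%###+-. :----------===+++=====--..:-=*###%%%%%%%#
####%%##+-:..:--==------=+++*+======-:..::=*#####%%%%%
#######*=-::.:-===------=++**++=====-:.:::-+######%%%%
#######+-:::.:-==-------=++***+=====-..::::=*#######%%
#######=::::..:-=-------==+**++====-::.::::-*#########
######+-:::::.:----------=+++++====-:::::::-+#########
######=:::::::.:----------========-:::::::::-*########
#####*-:::::::..:---:...  ...:===-:.:::::::.-*######**
######-::::::::....          :=--...:::::::.-*#####*++
######-::::::::.             ::.   .:::::::.-*####*+++
######-:::::::.                      ::::::.-**#**++++
######-.:::::.                        .::::.:+++++++++
######=::::..                          .::..:+++++++++
##%#%#+-:::.                            ::.:-+++++++++
##%%%#*-::.        ..                    :.:=+++++++++
###%%#*=::         ...                   .::====+++++=
######*+-.            .                   :-=+========
######*+=.                                -=+++====+++
#######+=.                                -=+++++==+++
#######+=.                                :==++++
[... 5818 characters left out ...]
++++++++++++++++++++++++++++++.                      ::::::::::...=#
+++++++++++++++++++++++++++++++++++++++=.                    .:::.:::::-:...=#
+++++++++++++++++++++++++++++++=+++++++-                  .:::::-:::::::...:+#
++++++++++++++++++++++++++++++=+==+++++:                ..-=-::::.:-::-:...:*#
++++++++++++++++++++++++++++++--=++=++=.             ..:-===-::::.:-::::...-*#
++++++++++++++++++++++++++++++---==+++-...      ...::-===+++-::::.:---:....+##
++++++++++++++++++++++++++++++-----====---:::------=====+++=-::::.:--::...-###
++++++++++++++++++++++++++++++=------------============++++=-::::::--:...:+##*
++++++++++++++++++++++++++++++=-----------============++++==-:::::--:....=##**
```

```bash
python3 - <<'E'
from wproj import *
p=np.array(monitor.get_state()['ee_pos']); plan(p+[0,0,8])
rows([0,-10,-20,-30,-40,-50,-60,-70,-75],[98]*9,off=8)
E
```

```text
[-0.05 -0.17 -0.2 ] 8
[-0.06, -0.11, -0.24] 0.0 | nose 0.7 head 165.0
[0.7, -0.28, -0.26] 2.0 | nose 0.65 head 153.0
[1.47, -0.32, -0.28] 4.0 | nose 0.58 head 142.0
[2.22, -0.23, -0.3] 6.0 | nose 0.49 head 132.0
[2.95, -0.01, -0.33] 8.0 | nose 0.39 head 123.0
[3.62, 0.33, -0.35] 10.0 | nose 0.29 head 114.0
[4.22, 0.78, -0.37] 12.0 | nose 0.17 head 107.0
[4.74, 1.32, -0.4] 14.0 | nose 0.06 head 99.0
[4.96, 1.63, -0.41] 15.0 | nose 0.0 head 95.0
```

Call:
drive_tool(
  increments=[
    [[-0.05,-0.1,-0.2,0,5],[-0.06,-0.11,-0.24,0,5],[0.14,-0.16,-0.24,0.5,5],[0.32,-0.2,-0.25,1,5],[0.7,-0.28,-0.26,2,5],[1.08,-0.3,-0.27,3,5],[1.47,-0.32,-0.28,4,5],[1.85,-0.28,-0.29,5,5],[2.22,-0.23,-0.3,6,5],[2.59,-0.12,-0.32,7,5],[2.95,-0.01,-0.33,8,5],[3.29,0.16,-0.34,9,5],[3.62,0.33,-0.35,10,5],[3.92,0.55,-0.36,11,5],[4.22,0.78,-0.37,12,5],[4.48,1.05,-0.39,13,5],[4.74,1.32,-0.4,14,5],[4.96,1.63,-0.41,15,5],[4.96,1.63,-0.41,15,5],[4.96,1.63,-0.41,15,5]],
  ],
)

```text
t: 25.58
ee_pos: [549.1, -126.2, 119.3]
tcp_rot: [-0.113, 2.41, 0.043]
ft_force: [1.0, -0.3, -1.7]
width: 12.7
gripper_force: 78.2
```

```bash
python3 st.py; python3 - <<'E'
from wproj import *
print(tip_now())
p=eyes.read_camera("wrist"); P=wp(p); im=p["pixels"].astype(int); cv2.imwrite("pics/r_wrist.png",p["pixels"])
poly=np.array([P(dishpt(*q)) for q in[(-50,29,9),(49,29,9),(66,12,10),(112,11,14),(112,-11,14),(66,-12,10),(49,-29,9),(-50,-29,9)]],np.int32)
m=np.zeros((480,640),np.uint8); cv2.fillPoly(m,[poly],1)
nb=((im[...,0]-im[...,2]<40)&(m>0)).astype(np.uint8)
n,l,st,c=cv2.connectedComponentsWithStats(nb)
for i in range(1,n):
    if st[i,4]>15: print(st[i],c[i].round(),im[l==i].mean(0).round())
for r in models.find_in("ball1",p)[:6]: print(r["p"],np.round(r["bbox"]))
for nm in("scene","side"):
    p=eyes.read_camera(nm); cv2.imwrite(f"pics/r_{nm}.png",p["pixels"]); w=cloud(p)
    for r in models.find_in("ball1",p)[:6]:
        b=np.array(r["bbox"]);c=((b[:2]+b[2:])/2).astype(int); print(nm,r["p"],b.round(),w[c[1],c[0]].round())
    x0,y0,x1,y1=dict(scene=(288,276,342,320),side=(286,272,328,308))[nm]
    g=cv2.cvtColor(p["pixels"][y0:y1,x0:x1],cv2.COLOR_BGR2GRAY).astype(int)
    print('\n'.join(''.join('@%#*+=-:. '[min(9,v*10//256)] for v in r) for r in g))
E
```

```text
{'t': 25.583, 'qpos': [-0.429, 0.038, -0.779, 0.094, 0.339, -0.405], 'ee_pos': [549.125, -126.195, 119.327], 'tcp_rot': [-0.113, 2.41, 0.043], 'ft_force': [0.974, -0.333, -1.705], 'gripper_force': 78.224, 'width': 12.718}
[[-0.742, -0.093, 0.664], [-0.07, 0.996, 0.062], [-0.667, -0.0, -0.745]]
(array([503.57562452, -12.25988541,  97.19744693]), array([-9.31894039e-02,  9.95889323e-01, -4.36471084e-04]))
[ 295  180   41   64 2461] [315. 212.] [144. 139. 138.]
scene 0.27 [303. 266. 329. 282.] [535.  16.  54.]
:::::::::::::::::::::::-------=+*++*##%#####****######
::::::::::::::::.::::::::----==**++*####%%%##*****####
::::::::::::::::::::::::::---=+*+++######%%%%#######**
:::::::::::::::::::-==--:::-=+**++**#####%%###%%%####*
:::::::::::::::.:-=+**++=--:-++++++***######*##%%%%%##
:::::::::::::..:-+*******+=-:-=+++++**#########%%%%%%%
:::::::::::::...-+*********+---+++++**###########%%%%%
:::::::::::::...-***********+=--=+++**#############%%%
:::::::::::::...-*************=-:::--=++**############
:::::::::::::...-+*************=:.....:-=+*###########
:::::::::::::...-+**************=-:. 
[... 2680 characters left out ...]
....:-=**###
+++++=-:::-::.....................:-=***##
+++++=-:::--::....................:-=****#
+++++==-:---::....................:-+*+++*
+++++==-----::...................::=++++++
++++++=---:::...................::-=++++++
++++++==--::...................::-=++**+++
+++++++=---::................:::-==+*#***+
++++++++=----:::..........::::--==+*####**
+++++**++==----::::::::::::---===+**######
+++++***++===---------------===++**#######
++++++++++++====-------======++**#########
+++++++++++++++==========++++**###########
++++++++++++++++++**++*******#############
++++++++++++++++***###*###################
++++++++++++++++***#######################
++++++++++++++++++*#######################
```

```bash
python3 - <<'E'
from mv import *
plan([549,-126,157],[477,-286,157],[477,-286,40],[477,-286,27])
E
```

```text
[-0.78  0.01 -0.93] 36
[ 1.37 -5.07 -2.86] 179
[ 3.98 -5.07  0.04] 193
[ 4.27 -5.07  0.36] 199
```

Call:
drive_tool(
  increments=[
    [[-0.2,0,-0.25,0,5],[-0.5,0,-0.6,0,5],[-0.75,0,-0.9,0,5],[-0.75,-0.15,-0.95,0,5],[-0.55,-0.5,-1.1,0,5],[-0.35,-1.0,-1.3,0,5],[-0.1,-1.6,-1.55,0,5],[0.15,-2.2,-1.75,0,5],[0.4,-2.8,-2.0,0,5],[0.65,-3.4,-2.25,0,5],[0.9,-4.0,-2.45,0,5],[1.12,-4.5,-2.65,0,5],[1.28,-4.85,-2.78,0,5],[1.37,-5.07,-2.86,0,5],[1.7,-5.07,-2.5,0,5],[2.1,-5.07,-2.05,0,5],[2.5,-5.07,-1.6,0,5],[2.9,-5.07,-1.15,0,5],[3.3,-5.07,-0.7,0,5],[3.6,-5.07,-0.38,0,5]],
  ],
)

```text
t: 27.55
ee_pos: [475.6, -285.5, 54.5]
tcp_rot: [-0.111, 2.41, 0.044]
ft_force: [0.6, 0.3, -2.2]
width: 12.8
gripper_force: 78.2
```

```bash
python3 st.py;python3 - <<'E'
from mv import *
plan([477,-286,40],[477,-286,30],[477,-286,26])
for nm in("scene","side"):
    p=eyes.read_camera(nm); w=cloud(p); g=cv2.cvtColor(p["pixels"],cv2.COLOR_BGR2GRAY); cv2.imwrite(f"pics/t_{nm}.png",p["pixels"])
    j=w[(abs(w[...,0]-503)<50)&(abs(w[...,1]+6)<50)&(w[...,2]>92)&(w[...,2]<106)]; print(nm,"jar",len(j),cv2.fitEllipse(j[:,:2].astype(np.float32))[:2],j[:,2].max())
    x0,y0,x1,y1=dict(scene=(290,276,342,320),side=(288,276,328,308))[nm]
    c=cv2.resize(g[y0:y1,x0:x1],None,fx=2,fy=1.2,interpolation=cv2.INTER_CUBIC).astype(int)
    print('\n'.join(''.join('@%#*+=-:. '[max(0,min(9,(v-120)*10//125))] for v in r) for r in c))
E
```

```text
{'t': 27.55, 'qpos': [-0.889, 0.252, -0.721, 0.137, 0.588, -0.839], 'ee_pos': [475.639, -285.492, 54.49], 'tcp_rot': [-0.111, 2.41, 0.044], 'ft_force': [0.635, 0.3, -2.223], 'gripper_force': 78.209, 'width': 12.832}
[[-0.742, -0.092, 0.664], [-0.068, 0.996, 0.062], [-0.667, 0.001, -0.745]]
[ 0.29 -0.02  0.39] 15
[ 0.51 -0.02  0.64] 25
[ 0.6  -0.02  0.74] 29
scene jar 202 ((503.7996826171875, -4.666453838348389), (54.1359748840332, 55.13253402709961)) 104.50844416016207
@@@@@@@@@@@@@@@@#*+---=+#%%%%%%%###########################%%%%%%%%%#*+===++**#@@@@@@@@@@@@@@@@@@@@@@@@@
@@@@@@@@@@@@@@%#*++=-=+*#%%%%%%%############################%%%%%%%%#*+====++**#%@@@@@@@@@@@@@@@@@@@@@@@
@@@@@@@@@@@@@%#**++===+*#%%%%%%#############################%%%%%%%%#**+==++++++*#@@@@@@@@@@@@@@@@@@@@@@
@@@@@@@@@@@@%**+***+==+*##%%%%#######%%%%%%%%%%%%%%%%%%%%%#%%%%%%%%%#*+===++**+++*#@@@@@@@@@@@@@@@@@@@@@
@@@@@@@@@@@%*+++****++++*##%%%%%%%%%%%%%%%%%%%%%%%%%%%%%%%%%%%%%%%%#*++===++***+++*%@@@@@@@@@@@@@@@@@@@@
@@@@@@@@@@@#*++*****++=++*#%%%%%%%%%%%%%%%%%%%%%%%%%%%%%%%%%%%%%%%%#*+++++++***+++*%@@@@@@@@@@@@@@@@@
[... 7430 characters left out ...]
@@@@@@@@@@@@@@@@@@@@@@@@@@@@@@@@@@@@@@@@@@@@@@@@@@@@
+==----==+*#%@@@@@@@@@@@@@@@@@@@@@@@@@@%@@@@@@@@@@@@@@@@@@@@@@@@@@@@@@@@@@@@@@@@
==----=++*#@@@@@@@@@@@@@@@@@@@@@@@@@@@@%@@@@@@@@@@@@@@@@@@@@@@@@@@@@@@@@@@@@@@@@
-----=+**%@@@@@@@@@@@@@@@@@@@@@@@@@@@@%%@@@@@@@@@@@@@@@@@@@@@@@@@@@@@@@@@@@@@@@@
---==+*#%@@@@@@@@@@@@@@@@@@@@@@@@@@@@@%%@@@@@@@@@@@@@@@@@@@@@@@@@@@@@@@@@@@@@@@@
-==++*#%@@@@@@@@@@@@@@@@@@@@@@@@@@@@@@%%@@@@@@@@@@@@@@@@@@@@@@@@@@@@@@@@@@@@@@@@
=++**#%@@@@@@@@@@@@@@@@@@@@@@@@@@@@@@@%%@@@@@@@@@@@@@@@@@@@@@@@@@@@@@@@@@@@@@@@@
+**##@@@@@@@@@@@@@@@@@@@@@@@@@@@@@@@@@@@@@@@@@@@@@@@@@@@@@@@@@@@@@@@@@@@@@@@@@@@
*##%@@@@@@@@@@@@@@@@@@@@@@@@@@@@@@@@@@@@@@@@@@@@@@@@@@@@@@@@@@@@@@@@@@@@@@@@@@@@
```

Call:
drive_tool(
  increments=[
    [[0.15,0,0.2,0,5],[0.29,0,0.38,0,5],[0.4,0,0.52,0,5],[0.47,0,0.6,0,5],[0.52,0,0.65,0,5],[0.56,0,0.69,0,5],[0.58,0,0.72,0,5],[0.58,0,0.72,0,5],[0.58,0,0.72,0,5]],
  ],
)

```text
t: 28.4
ee_pos: [477.6, -286.2, 28.8]
tcp_rot: [-0.111, 2.408, 0.042]
ft_force: [1.0, 0.1, -2.0]
width: 12.4
gripper_force: 78.4
```

```bash
python3 st.py; python3 - <<'E'
from h import *
a=cv2.imread("pics/scene1.png",0)[262:320,288:342].astype(int); b=cv2.imread("pics/t_scene.png",0)[262:320,288:342].astype(int)
d=a-b; c=cv2.resize(d.astype(np.float32),None,fx=2,fy=1.1)
print('\n'.join(''.join(' .:-=+*#%@'[int(max(0,min(9,v/8)))] for v in r) for r in c))
E
```

```text
{'t': 28.4, 'qpos': [-0.886, 0.312, -0.745, 0.049, 0.587, -0.835], 'ee_pos': [477.623, -286.201, 28.842], 'tcp_rot': [-0.111, 2.408, 0.042], 'ft_force': [0.981, 0.119, -1.989], 'gripper_force': 78.36, 'width': 12.399}
[[-0.741, -0.092, 0.665], [-0.069, 0.996, 0.061], [-0.668, -0.0, -0.744]]
                                                                                                            
                                                                                                            
                                                                                                            
                                                                                                            
                                                                                                            
                                                                                                            
                                                                                                            
                                             
[... 4197 characters left out ...]
        
                              .:-====-.                                                                     
                             :=+#####*=:.                                                                   
                            .-+#%%%%%#*=:                                                                   
                            .-+#%%%%%#*=:                                                                   
                            .:=+#%%%#*=-.                                                                   
                              :-=++++=:.                                                                    
                                .....
```

Call:
drive_tool(
  increments=[
    [[0.02,0,0.03,0,5],[0.04,0,0.05,0,5],[0.05,0,0.06,0,5],[0.06,0,0.07,0,5],[0.06,0,0.07,0,5]],
  ],
)

```text
t: 28.82
ee_pos: [477.8, -286.1, 26.3]
tcp_rot: [-0.111, 2.407, 0.042]
ft_force: [-0.6, 0.2, 0.2]
width: 13.1
gripper_force: 78.8
```

Call:
drive_tool(
  increments=[
    [[0,0,0,0,15],[0,0,0,0,18],[0,0,0,0,24],[0,0,0,0,34],[0,0,0,0,46],[0,0,0,0,60],[0,0,0,0,60],[0,0,-0.4,0,60],[0,0,-1,0,60],[0,0,-1.8,0,60],[0,0,-2.8,0,60],[0,0,-3.8,0,60],[-2,0,-5,0,60],[-3,0,-6,0,60],[-3,0,-6,0,60]],
  ],
)

```text
t: 30.07
ee_pos: [425.3, -292.0, 224.3]
tcp_rot: [-0.112, 2.405, 0.037]
ft_force: [0.1, -0.7, 0.8]
width: 59.9
gripper_force: 0.0
```

```bash
python3 st.py; python3 - <<'E'
from h import *
old=dict(scene=cv2.imread("pics/scene1.png"),side=cv2.imread("pics/side1.png"))
for n in("scene","side","wrist"):
    p=eyes.read_camera(n); w=cloud(p); im=p["pixels"].astype(int); cv2.imwrite(f"pics/u_{n}.png",p["pixels"])
    for r in models.find_in("ball1",p)[:6]: print(n,"ball",round(r["p"],2),np.round(r["bbox"]))
    if n=="wrist": print(p["position"],p["orientation"]); continue
    b=w[(abs(w[...,0]-442)<70)&(abs(w[...,1]+260)<120)&(im[...,0]>im[...,2]+40)&(w[...,2]>3)&(w[...,2]<45)]
    print(n,len(b),cv2.minAreaRect(b[:,:2].astype(np.float32)))
    for lo in(-330,-310,-290,-260,-245,-220,-200,-180):
        q=b[abs(b[:,1]-lo)<8]; print(lo,len(q),np.percentile(q[:,2],[3,50,97]).round() if len(q) else '')
    # bright non-blue blobs inside bowl = leftover balls
    g=b
    m=(w[...,2]>8)&(w[...,2]<26)&(abs(w[...,1]+290)<48)&(abs(w[...,0]-442)<28)&(im[...,0]-im[...,2]<40); print("nonblue low px",m.sum())
    d=np.abs(p["pixels"].astype(int)-old[n].astype(int)).max(-1); 
    mm=(d>40).astype(np.uint8); k,l,st,c=cv2.connectedComponentsWithStats(mm)
    print([(st[i].tolist(),np.nanmedian(w[l==i],0).round().tolist()) for i in range(1,k) if 6<st[i,4]<3000][:14])
E
```

```text
{'t': 30.067, 'qpos': [-1.006, -0.053, -0.5, 0.73, 0.637, -0.967], 'ee_pos': [425.257, -292.0, 224.281], 'tcp_rot': [-0.112, 2.405, 0.037], 'ft_force': [0.057, -0.722, 0.848], 'gripper_force': 0.0, 'width': 59.95}
[[-0.739, -0.091, 0.667], [-0.07, 0.996, 0.058], [-0.67, -0.004, -0.743]]
scene 372 ((440.3913879394531, -256.6891174316406), (66.54578399658203, 173.9614715576172), 4.429515361785889)
-330 95 [ 4. 17. 35.]
-310 104 [ 4.  9. 32.]
-290 4 [6. 7. 8.]
-260 18 [27. 30. 35.]
-245 8 [28. 31. 33.]
-220 0 
-200 0 
-180 10 [ 6. 13. 18.]
nonblue low px 0
[([406, 0, 10, 3, 18], [1180.0, 283.0, 308.0]), ([419, 0, 16, 7, 61], [1180.0, 232.0, 324.0]), ([440, 0, 5, 4, 13], [1180.0, 194.0, 342.0]), ([458, 0, 6, 6, 17], [1179.0, 148.0, 362.0]), ([429, 0, 68, 48, 1217], [1179.0, 123.0, 312.0]), ([379, 38, 3, 5, 8], [1178.0, 369.0, 151.0]), ([318, 123, 3, 8, 15], [823.0, 272.0, 130.0]), ([311, 135, 4, 5, 13], [810.0, 287.0, 97.0]), ([302, 140, 4, 10, 25], [834.0, 345.0, -2.0]), ([387, 143, 50, 29, 345], [1012.0, 123.0, -3.0]), ([169, 166, 8, 4, 15], [542.0, 556.0, -1.0]), ([365, 166, 42, 23, 5
[... 557 characters left out ...]
0, 526.0]), ([54, 39, 11, 24, 124], [26.0, -141.0, 676.0]), ([431, 40, 5, 7, 23], [1180.0, 440.0, 527.0]), ([447, 40, 4, 10, 18], [1166.0, 344.0, 535.0]), ([432, 47, 9, 11, 68], [1166.0, 397.0, 504.0]), ([428, 46, 57, 68, 1300], [1179.0, 303.0, 430.0]), ([84, 71, 2, 9, 10], [50.0, -176.0, 643.0]), ([63, 72, 6, 8, 17], [27.0, -140.0, 636.0]), ([241, 81, 40, 29, 915], [653.0, 661.0, 363.0]), ([78, 82, 7, 6, 20], [44.0, -168.0, 627.0]), ([171, 83, 21, 18, 170], [174.0, -258.0, 623.0]), ([222, 95, 5, 5, 18], [488.0, 540.0, 397.0]), ([232, 116, 2, 6, 9], [236.0, -294.0, 586.0])]
wrist ball 0.52 [526. 239. 557. 255.]
[ 243.11343373 -306.67593947  299.84473812] [-0.80183509 -0.87513945  1.48947254]
```

```bash
python3 -c "
from mv import *
plan([540,0,340])"
```

```text
[-6.23  9.28  0.15] 335
```

Call:
drive_tool(
  increments=[
    [[-2.5,2,0,0,60],[-4,4,0,0,60],[-6.2,6,0.1,0,60],[-6.2,8,0.1,0,60],[-6.2,9.3,0.15,0,60],[-6.2,9.3,0.15,0,60],[-6.2,9.3,0.15,0,60],[-6.2,9.3,0.15,0,60],[-6.2,9.3,0.15,0,60],[-6.2,9.3,0.15,0,60],[-6.2,9.3,0.15,0,60],[-6.2,9.3,0.15,0,60]],
  ],
)

```text
t: 31.37
ee_pos: [539.0, -1.4, 338.2]
tcp_rot: [-0.109, 2.413, 0.042]
ft_force: [0.2, -0.5, -0.5]
width: 59.9
gripper_force: 0.0
```

```bash
python3 - <<'E'
from wproj import *
print(monitor.get_state()['ee_pos'],monitor.get_state()['qvel'].round(3))
p=eyes.read_camera("wrist"); P=wp(p); im=p["pixels"]; cv2.imwrite("pics/v_wrist.png",im)
for r in models.find_in("ball1",p)[:8]: print("ball",round(r["p"],2),np.round(r["bbox"]))
for q in [(504,-5,10),(466,-5,10),(542,-5,10),(504,33,10),(504,-43,10)]: print(q,P(q))
pts=np.array([P((504+38*np.cos(a),-4.7+38*np.sin(a),12)) for a in np.linspace(0,6.28,40)]); x0,y0=pts.min(0).astype(int)-6; x1,y1=pts.max(0).astype(int)+6
g=cv2.cvtColor(im[max(y0,0):y1,x0:x1],cv2.COLOR_BGR2GRAY); print(x0,y0,x1,y1)
c=cv2.resize(g,(110,int(110*.5*g.shape[0]/g.shape[1])),interpolation=cv2.INTER_AREA).astype(int)
print('\n'.join(''.join('@%#*+=-:. '[max(0,min(9,(v-110)*10//130))] for v in r) for r in c))
E
```

```text
[538.99302195  -1.36345333 338.19326582] [-0.027 -0.005  0.006 -0.    -0.002  0.003]
(504, -5, 10) [313. -28.]
(466, -5, 10) [317. -59.]
(542, -5, 10) [310.   2.]
(504, 33, 10) [348. -24.]
(504, -43, 10) [278. -30.]
272 -65 355 9
@#+====+****++==++==+*###%######*+==--:::::::::::::::::::-=*%%%%%%%%%%@%*=-::::--=+**########*+=======++******
@%*=====+***++==+==++##%%###########*++=---::::::::::::::-=*%@@@%%%%@@@%#=---=++**############+=======+++*****
@@#+=====++*+======+*#####################**+++===-----:::-=*@@@@@@@@@@%#*****################*+======+++****+
@@@%*+====+++======+*###############*****############*********##%%%%%########################**+===-===++***++
@@@@%*+===++++=====+*###############**************##*#####************####################*****+==--==++***+**
```

Call:
drive_tool(
  increments=[
    [[1,0.2,-1.5,0,60],[2.3,0.4,-3.4,0,60],[2.3,0.4,-3.4,0,60],[2.3,0.4,-3.4,0,60],[2.3,0.4,-3.4,0,60],[2.3,0.4,-3.4,0,60],[2.3,0.4,-3.4,0,60]],
  ],
)

```text
t: 32.05
ee_pos: [420.2, 0.0, 369.7]
tcp_rot: [-0.108, 2.41, 0.042]
ft_force: [0.4, 0.5, -0.2]
width: 59.9
gripper_force: 0.0
```

```bash
python3 - <<'E'
from wproj import *
p=eyes.read_camera("wrist"); P=wp(p); im=p["pixels"]; cv2.imwrite("pics/x_wrist.png",im)
for r in models.find_in("ball1",p)[:8]: print("ball",round(r["p"],2),np.round(r["bbox"]))
pts=np.array([P((504+38*np.cos(a),-4.7+38*np.sin(a),12)) for a in np.linspace(0,6.28,40)]); x0,y0=pts.min(0).astype(int)-6; x1,y1=pts.max(0).astype(int)+6
print(x0,y0,x1,y1); y0=max(y0,0)
g=cv2.cvtColor(im[y0:y1,x0:x1],cv2.COLOR_BGR2GRAY)
c=cv2.resize(g,(110,int(110*.5*g.shape[0]/g.shape[1])),interpolation=cv2.INTER_CUBIC).astype(int)
print('\n'.join(''.join('@%#*+=-:. '[max(0,min(9,(v-110)*10//130))] for v in r) for r in c))
E
```

```text
270 15 339 74
@@@@@@@@@@@@@@@@@%%%%%%@@@@@@@@@@@@@@@@@@@@@@@@@@@@@@@@@@@@@@@@@@@@@@@@@@@@@@@@@@@@@@@@@@@@@@@@@@@@@%@@@@@@@@@
@@@@@@@@@@@@@@@@@@@@@%%%@@@@%@@@%@@@@@@@@@@@@@@@@@@@@@@@@@@@@@@@@@@@@@@@@@@@@@@@@@@@@@@@@@@@@@@@@@@@@@@@@@@@@@
@@@@@@@@@@@@@@@@@@@@@@@@@@@@@@@@@@@@@@@@@@@@@@@@@@@@@@@@@@@@@@@@@@@@@@@@@@@@@@@@@@@@@@@@@@@@@@@@@@@@@@@@@@@@@@
@@@@@@@@@@@@@@@@@@@@@@@@@@@@@@@@@@@@@@@@@@@@%##*******++++++********##%%%@@@@@@@@@@@@@@@@@@@@@@@@@@@@@@@@@@@@@
@@@%@@@@@@@@@@@@@@@@@@@@@@@@@@@@@@@@@%##*++++++++++++++++++++*++++++++++***##%@@@@@@@@@@@@@@@@@@@@@@@@@@@@@@@@
@@@@@@@@@@@@@@@@@@@@@@@@@@@@@@@@%##**+++++++++***************************+++++***#%@@@@@@@@@@@@@@@@@@@@@@@@@@@
@@@@@@@@@@@@@@@@@@@@@@@@@@@@%#*****++++++***********++++++++++*******####*******+++*#%@@@@@@@@@@@@@@@@@@@@@@@@
@@@@@@@@@@@@@@@@@@@@@@@@@%##*++++*********++===-------------------====+++**#####******###%@@@@@@@@@@@@@@@@@@@@
@@@@@@@@@@@@@%@@@@@@@@@%#*++++******+++==--::::::::--======--::::::::::::--=++**#######***##%@@@@@@@@@@@@@@@@@
@@@@@@@@@@@@@@@@@@@@%#*++++******+=--::::::::::::-==+++++++++=-::::::::::::::--==+**###
[... 3430 characters left out ...]
::::::::-=============+++++++++===
@%*=---=++*++++++++++++****+++++==-::::....................::-------=====-::::::---==++++++=======+++++++++===
@%*=---=++*+++++++++++***+++++++++====---::...            ..........::-==-------==+++++++++++===+++++++++++===
@%+=---=+*+++++++++++***++++++++++++====----::::...........:...      ...:--=++++++++++++++++++=====+++++++++==
@#+=---=++*+++++++++*++++++++++++===---======++++++***+++++++==-::::..:::----==++++++++++++++++====+++++++++==
@%*=---=+++++++++++*++++++++++===--===+++*****************#####***+++++++==-----==++++++++++++++==++++++++++==
@@#+=--==+++++++++++++++++++======+****##************************##**#****++==-----===++++++++++++++++++++++++
```

```bash
python3 - <<'E'
from wproj import *
p=eyes.read_camera("scene"); f=240/np.tan(np.radians(p["fov_y"])/2); Rm=rot(p["orientation"]); C=np.array(p["position"])
w=eyes.read_camera("wrist"); P=wp(w); h0=w["pixels"]
for u in[(300.5,299),(305,306.5),(309,291.5),(318,286)]:
    r=Rm@np.array([(u[0]-p["cx"])/f,-(u[1]-p["cy"])/f,-1]); X=C+r*(16-C[2])/r[2]; print(u,X.round(1),'wrist',P(X),'cell',((P(X)-[270,15])*[110/69,47/59]).round())
# local contrast (high-pass) of wrist jar floor, and same for scene before/after enlarged
g=cv2.cvtColor(h0,cv2.COLOR_BGR2GRAY).astype(np.float32)[30:74,270:339]; d=g-cv2.GaussianBlur(g,(0,0),5)
c=cv2.resize(d,(110,44)); print('\n'.join(''.join('@#*+-. '[int(max(0,min(6,(v+12)/2)))] for v in r) for r in c))
E
```

```text
(300.5, 299) [477.9  11.5  16. ] wrist [318.  32.] cell [77. 14.]
(305, 306.5) [471.  -9.  16.] wrist [302.  26.] cell [51.  9.]
(309, 291.5) [504.9  10.7  16. ] wrist [316.  49.] cell [73. 27.]
(318, 286) [529.2   5.5  16. ] wrist [310.  63.] cell [64. 38.]
@@@@@@@@@@@@@@@@@*+@@@@@@@-                   -@@@@@@@@@@@@@@@+                         #@@@@@@@@@@@@@@@#*+-..
#**@@@@@@@@@@@@+--*@@@@@                      .@@@@@@@@@@@@@@@.                           -@@@@@@@@@@@@@@@*---
+-..-#@@@@@@@*-.*@@@@@-                         @@@@@@@@@@@@@-              -@@@@@@-        .@@@@@#@@@@@@@@@#-
****#@@@@@@@+   @@@@-                            +@@@@@@@@@@.             *@@@@@@@@@@+        +@@@#+*@@@@@@@@@
@@@@@@@@@@@*   -@@*                                 +@@##-               #@@@@@@@@@@@@-         @@@#++@@@@@@@@
@@@#@@@@@@@.  -#@-                                                      .@@@@@@@@@@@@@@          -#@**@@@@@@@@
@@@@@@@@@@.   *@-                    .                                  +@@@@@@@@@@@@@@-           ##*+@@@@@@@
@@@@@@@@@*   +*-                           .                    
[... 3342 characters left out ...]
    .+#@@@@@@@*+---------+*+-     
@*     -###*+++----*@@@@@@@@@@@@@@#*+-                              -@@@+     .*@@@@@@@@@@@*- ..-..---+*+.    
@.     +##*++--...-#@@@@#@@@@@@@@@@@@@*.                               -@@@@@@@@@@@@@@@@@@@@+....-----++*.    
@      -*#*+--.. -*@@######*#@@@@@*+-........---+-.                      -#@@@@@@@@@@@##@@@@+..  ....-+++.    
@-     -#@#*+....+@@#+##++*#@@*-      -+@@@@@@@@@@@@@@@@@@@@@*-             .+@@@@@##@@@##@@*.     ---***.    
@@     -*##*+..--#@#*****#@#+.    .-#@@@@@@@@@@@@@@@@@@@@@@@@@@@@@@@@@@@@+.    .+@@@#***##***+    ...-**+.    
@@-     *#**+++++*#*+-#@@*      .*@@@@@@@@@@@@@@@@@@@@@@@@@@@@@@@@@@@@@@@@@*.     .+**++****##-.  ..--+**.  .-
```

The dish is empty and flat on its feet. All four balls show inside the jar, with scene and wrist views agreeing on their positions. Handing in.

```bash
python3 -c "
from h import *
print(order.job_done())"
```

```text
the job is handed in; nothing more can be done
None
```

The job is handed in at about 32 s: all four balls are in the middle-sized jar, which still stands where it was, and the empty dish is back on the bench, flat on its feet, clear of the jar and let go.

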